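Set a ceiling-mount plate in the marking pallet

ROBOT

A 6-joint arm with a two-finger parallel gripper is mounted at the origin on the work surface. World frame = base frame: x ahead of the robot, y to its left, z up, the work surface at z = 0. Lengths are in m, angles in rad, forces in N, time in s.
With the tool pointing down it reaches from about 0.325 to 1 m from the base axis. Payload 5.1 kg.
Tool frame: the origin (TCP) lies on the centre line of the jaws, within the pads' length; the fingertips stand r.tip_extent ahead of it and the grasp point (between the pads) lies 11 mm behind it (r.tip_extent is the distance from the TCP to the fingertips, in m); x points along the fingers, y is the direction in which the jaws open and shut, and the axes are right-handed (so a half turn about x gives the same grasp; the last joint's range is limited). The gripper opens to 85 mm and grips with 20 to 120 N. Pads are 22 mm wide; open, the fingers measure 114 mm over their backs; the gripper's body (76 mm by 85 mm) begins 54 mm behind the grasp point. The pads swing forward as they close: fully open they stand 13 mm farther back than shut.
Start: joints at [1.208, 0.124, 1.65, -0, 1.367, -0.083], TCP at [0.18, 0.625, 0.208] pointing down, gripper open.
Joint ranges: [-2.61, 2.61], [-1.02, 2.33], [0.03, 2.71], [-1.35, 4.49], [0.32, 2.68], [-2.91, 2.91]. Speed limits (rad/s): [2.57, 2.57, 3.14, 3.14, 3.14, 3.14].

INTERFACE

Orientations are given as a 3x3 rotation matrix whose columns are the frame's x, y, z axes.
In Python, from station import status, vision, r gives the robot as it stands.
- The arm moves only by the tool jog_arm, never from a script. Its argument "rows" is a list of rows, each a list of 5 numbers: the shift along the tool's x, y, z in units of 30 mm (1.0 is 30 mm), then the turn about the tool's x in units of 6 degrees (1.0 is 6 degrees), then the finger opening in mm, from 0 to 85.4. In form: [[x, y, z, twist, fingers], ...]. A call has 1 to 8 rows; each row shifts and turns the commanded pose from where the row before left it, along the tool's axes as they then stand; what a row does not reach is not made up. A row lasts 1/12 s, in which the tool goes at most 41.7 mm and 7.16 degrees, less where a joint would pass 70% of its speed; a pose out of reach is approached as far as the arm can. A call is refused whole if a number of a shift passes 1 or a number of a turn 1, either way. A call with a gripper value outside its range is refused whole. The fingers move at their own pace and stop on an object; "squeeze" is the grip in N (left out, the last holds). Time passes only in rows, so rows that do not move let the fingers close. It gives the time, the measured TCP pose, the force and the opening at its end, in the units of the state.
- status.sense(): the state, without advancing time (a new reading comes with each control period).
- vision.grab_frame(name): name is "scene" or "top"; returns a dict with "image" (480x640x3 uint8, red, green, blue), "fx", "fy", "cx", "cy" (pixels), "distortion" ([k1, k2, p1, p2, k3] as OpenCV has them; the pictures are not rectified), "origin" and "rotation" of the camera in the world. Camera axes: x right, y up, looking along -z (the intrinsics and any distortion apply to the point x, -y, -z); pixel columns grow to the right and rows downward; lengths in m; the calibration is good to about 2 mm. A picture is of the moment at which its call begins. There is no depth.
- r.close_job(): hands the job in, once; it reports no verdict.
Trained networks look in the newest picture that a camera, given by its name, has taken for a name from the list of things; names that differ only in an ending like _2 or _b are one class to them, and where a whole thing is asked for, a point or a joint stands for the part that bears it (a point fixed in the world has none). Each returns a list of dicts, best first, with "score" (0 to 1); they miss things now and then, are a little off and sometimes report something else, mostly with a low value. They report only what shows in the picture. A call takes as long as a camera call. They do not tell look-alikes from the thing itself.
- vision.cut_out(camera, thing): "pixels" (480x640 bool, what is visible of it) and "bbox" ([left, top, right, bottom] in pixels, round what is visible of it).
The state is a dict: "time_s": time; "q": joint angles; "qvel": joint speeds; "effort": joint torques, N m; "ee_pos": TCP position; "ee_rot": TCP orientation; "force": force on the tool from outside, world axes, zero at the start; "moment": the same for the moment, N m; "width": finger opening in m.
Only numpy, scipy, OpenCV 4.12 (cv2) and the standard library are available. Lean on these libraries where they do the work, as an engineer would, in place of code of your own. Each camera call takes 0.05 s, during which the arm holds its last target.

TASK

The round ceiling-mount plate lies loose on the marking pallet with its flat edge turned away from the alignment bar. Turn it on the slide sheet with a fingertip until its flat faces the bar, press it home there, firmly but gently, and bring it along the bar to where its rim also touches the end stop, the flat lying flush. Leave it lying so, never bear on it hard, and disturb nothing else on the bench.

Things in the scene. Friction and masses are not known exactly. Their poses are not given: they have to be found in the camera images.
- plate: Loose round aluminium plate, 120 mm across, 8 mm thick, 0.2 to 0.33 kg, one flat on its rim: a 66 mm chord 50 mm from the centre. Origin: centre of its underside; +x points from the centre square to the flat, z up. Top 24 mm above the bench. At the start it is 40 to 130 degrees counterclockwise (from above) of its place. Easily marked: the fingers may bear on it with 15 N at most, down or sideways.
- pallet: The fixed marking pallet that the plate lies on: dark steel base 240 mm (x) by 340 mm (y), 12 mm thick. Origin: centre of its underside on the bench, z up. It carries the slide sheet, the alignment bar along y at the sheet's +x edge, the end stop at its +y side, and a low black bow handle at each y end (y = +-148 mm, up to 38 mm high). Bar and stop are rigid, smooth steel (friction about 0.15).
- slide_sheet: Black sheet under the plate, pallet x -105 to 65 mm, y -125 to 125 mm, top 16 mm above the bench. Friction: sheet on plate 0.15, fingertip on the plate's face 0.9, on its rim 0.2. Foam-backed: beyond about 2 N on the plate it gives, 1 mm per further 8 N, at most 3 mm. A plate dragged round off its centre drifts with the finger, some 30 mm per radian. Origin: above the pallet's, at z = 12 mm.
- flat_mid (a point): Middle of the plate's flat edge: 50 mm along the plate's +x from its centre, 4 mm above its underside.
- bar_face (a point): On the alignment bar's inner face, which looks along the pallet's -x: pallet x = 65 mm, y = 0, z = 20 mm. The bar is 210 mm long (y -105 to 105 mm), 18 mm thick, top at z = 34 mm. With the flat home on it the plate's centre is at pallet x = 15 mm, its axes along the pallet's. A plate is pressed home on the bar with 6 to 12 N for half a second.
- stop_face (a point): Point on the end stop's inner face (it looks along the pallet's -y), at pallet x = 15 mm, y = 95 mm, z = 20 mm. The stop is a steel block 66 mm along x, 16 mm thick, top at z = 34 mm. With the rim on it the plate's centre is at pallet y = 35 mm.
- tape: Bystander: a roll of brown packing tape lying flat, 104 mm across, 48 mm high; origin at the centre of its underside.
- carton: Bystander: a small closed cardboard carton, 100 by 140 mm, 70 mm high; origin at the centre of its underside.
- driver: Bystander: a grey-handled screwdriver lying on the bench, its length along its x.
Not all that is in view belongs to the job. Of the things like the plate, leave any that is green or orange; of the rest the larger one is meant.

How it is judged:
By the outcome, as a careful person would: the job done as asked, in the order asked, and still so for the second after the job is handed in, with the robot touching nothing.
It also fails if it takes over 72 s, if anything falls off the work surface, if the arm or the gripper's body presses on something with over 40 N, if the wrist force passes 120 N, or if a joint passes its speed limit or range.

## Working session

There is one attempt and no reset: what is moved stays moved. The work goes in short steps, Python scripts to look and compute and a tool call to move; the robot and the scene stay as the last step left them, time stands still between calls to the robot, and variables do not carry over. Pictures are saved under pics/ and viewed, and the job is handed in when it is done.

Besides the shell and the picture viewer there is one more tool, called after "Emit:" as name(argument=value, ...), one argument or row to a line, values as JSON. jog_arm: Moves the arm, as the interface text tells. Its arguments: {"type":"object","properties":{"rows":{"type":"array"},"squeeze":{"type":"number"}},"required":["rows"]}

```bash
ls; mkdir -p pics
python3 - <<'E'
from station import status, vision, r
import cv2
s=status.sense()
for k in s: print(k, s[k])
print(r.tip_extent)
for n in ("scene","top"):
    f=vision.grab_frame(n)
    cv2.imwrite(f"pics/{n}0.png",f["image"][:,:,::-1])
    print(n,{k:f[k] for k in f if k!="image"})
    for t in ("plate","pallet","slide_sheet","tape","carton","driver"):
        for d in vision.cut_out(n,t): print(t,d["score"],d["bbox"],d["pixels"].sum())
E
```

```text
pics
time_s 0.0
q [ 1.20841427e+00  1.24500137e-01  1.65169076e+00 -8.91403093e-06
  1.36746748e+00 -8.25763262e-02]
qvel [ 0.00136922 -0.00086541 -0.00102499  0.00102299 -0.00132018 -0.00045748]
effort [-5.89454339e-04 -4.23610497e+01 -3.65455484e+01 -1.50883943e-04
  7.03333004e-03 -7.54939902e-05]
ee_pos [0.17929147 0.62409921 0.20664636]
ee_rot [[-7.24140968e-04  2.76166451e-01  9.61109550e-01]
 [-1.93466023e-03  9.61107616e-01 -2.76167353e-01]
 [-9.99997866e-01 -2.05940452e-03 -1.61689149e-04]]
force [-0.09834766  0.10567569 -0.60754663]
moment [-0.02349588  0.02737352 -0.00694609]
width 0.08555846312483073
0.008
scene {'fx': 587.9358942245035, 'fy': 587.9358942245035, 'cx': 317.24398730462565, 'cy': 248.82597221983244, 'distortion': array([0.00921616, 0.        , 0.        , 0.        , 0.        ]), 'origin': array([1.4476712 , 0.21642798, 0.93075606]), 'rotation': array([[-0.23077443, -0.64132882,  0.73173801],
       [ 0.97292451, -0.14228626,  0.18213325],
       [-0.01269103,  0.75395754,  0.65680056]])}
plate 0.94 [317.9, 253.8, 369.0, 293.7] 1565
plate 0.92 [218.7, 254.3
[... 505 characters left out ...]
rtion': array([-0.0537875,  0.       ,  0.       ,  0.       ,  0.       ]), 'origin': array([ 0.23699152, -0.01562547,  1.52690928]), 'rotation': array([[ 0.00384517,  0.98531822, -0.17068454],
       [-0.99991008,  0.00159567, -0.01331451],
       [-0.01284668,  0.17072039,  0.98523576]])}
plate 0.9 [220.6, 302.9, 254.0, 336.1] 866
plate 0.77 [283.7, 220.2, 324.1, 263.0] 1420
plate 0.64 [369.9, 268.0, 414.4, 314.8] 1501
plate 0.55 [381.1, 221.5, 414.3, 248.0] 668
pallet 0.95 [218.1, 167.5, 358.8, 285.9] 9015
slide_sheet 0.72 [233.0, 193.0, 339.1, 272.4] 3947
tape 0.97 [159.4, 238.6, 204.5, 274.1] 652
carton 0.21 [282.8, 221.4, 323.1, 262.2] 1463
driver 0.89 [444.9, 187.6, 493.3, 243.0] 469
```

View pics/scene0.png

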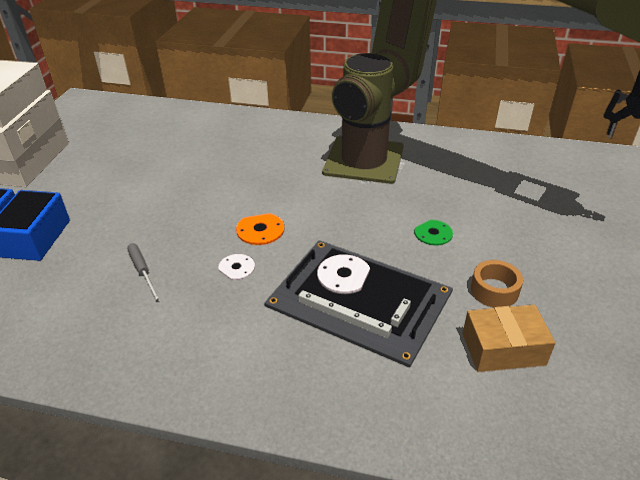

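View pics/top0.png

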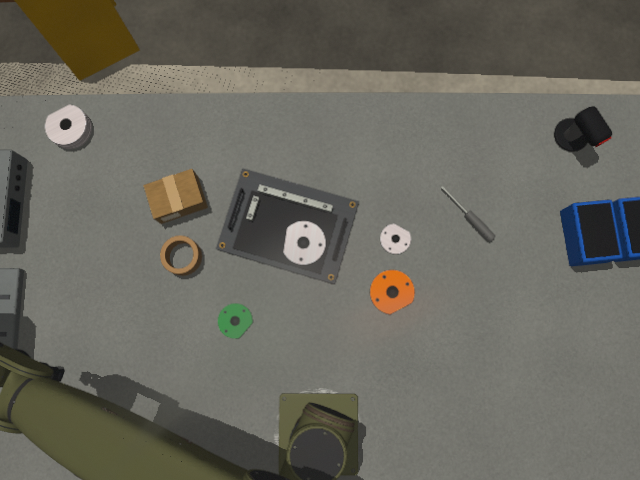

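Run:
```python
import cv2
a=cv2.imread('pics/scene0.png')[225:385,240:480]; cv2.imwrite('pics/s0c.png',cv2.resize(a,None,fx=3.3,fy=3.3,interpolation=cv2.INTER_CUBIC))
a=cv2.imread('pics/top0.png')[155:305,200:380]; cv2.imwrite('pics/t0c.png',cv2.resize(a,None,fx=4,fy=4,interpolation=cv2.INTER_CUBIC))
```

```text
(no output)
```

View pics/s0c.png

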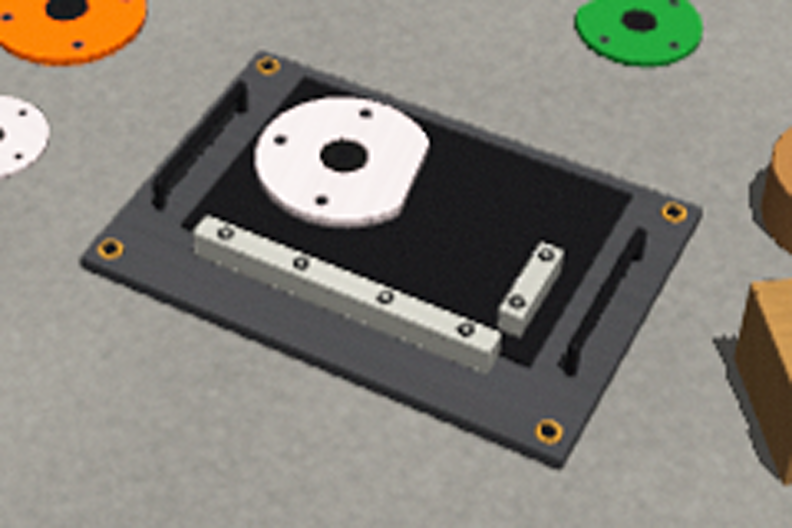

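View pics/t0c.png

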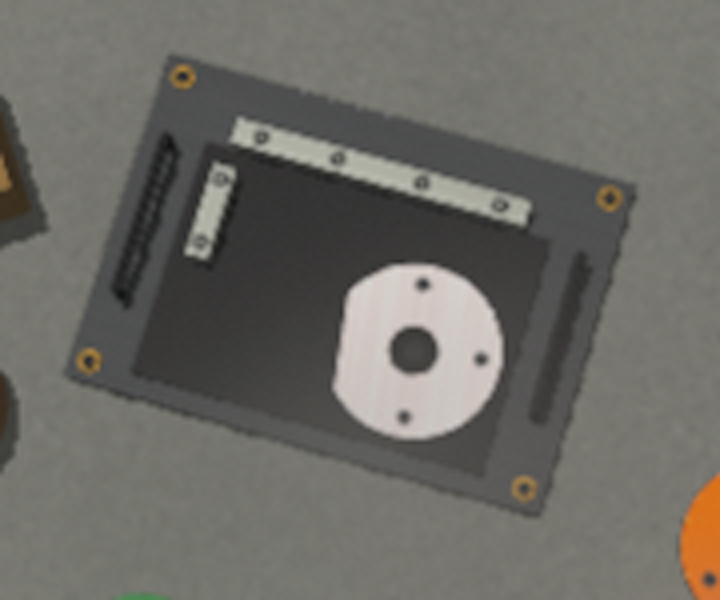

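The target is the white plate on the pallet, at about (304,243) in the top view. It is larger than the loose white one at (396,239). The bar runs (258,188)-(333,208), the stop is at (252,208), and the flat faces image-left toward the stop. Next I measure the pallet and plate poses.

```bash
cat > h.py <<'E'
import numpy as np, cv2
from scipy.optimize import least_squares
from station import status, vision, r
def und(f,px):
    K=np.array([[f["fx"],0,f["cx"]],[0,f["fy"],f["cy"]],[0,0,1]])
    return cv2.undistortPoints(np.asarray(px,float).reshape(-1,1,2),K,f["distortion"]).reshape(-1,2)
def plane(f,px,z):
    n=und(f,px); d=np.c_[n[:,0],-n[:,1],-np.ones(len(n))]@f["rotation"].T
    o=f["origin"]; t=(z-o[2])/d[:,2]; return (o+t[:,None]*d)[:,:2]
def proj(f,P):
    K=np.array([[f["fx"],0,f["cx"]],[0,f["fy"],f["cy"]],[0,0,1]])
    p=(np.atleast_2d(P)-f["origin"])@f["rotation"]; p=p*[1,-1,-1]
    return cv2.projectPoints(p.reshape(-1,1,3),np.zeros(3),np.zeros(3),K,f["distortion"])[0].reshape(-1,2)
def rings(f,box):
    im=f["image"].astype(int); m=(im[...,0]-im[...,2]>50)&(im[...,0]>90)
    mm=np.zeros_like(m); l,t,rr,b=box; mm[t:b,l:rr]=m[t:b,l:rr]
    mm=cv2.dilate(mm.astype(np.uint8),np.ones((3,3)))
    n,lab,st,c=cv2.connectedComponentsWithStats(mm)
    return [(c[i],st[i,4]) for i in range(1,n)]
def plate_poly(th,cx,cy,R=.06,d=.05,n=1440):
    a=np.linspace(-np.pi,np.pi,n,endpoint=False)
    rr=np.where(np.cos(a)*R>d,d/np.cos(a),R)
    return np.c_[cx+rr*np.cos(a+th),cy+rr*np.sin(a+th)]
def plate_meas(f,seed,occ=None):
    """seed pixel region (l,t,r,b). fit pose on z=.024 to white-top contour"""
    im=f["image"].astype(int); l,t,rr,b=seed
    g=f["image"][t:b,l:rr].astype(np.float32).mean(2)
    return g
E
python3 - <<'E'
from h import *
for n,box in (("top",(210,160,365,290)),("scene",(262,236,460,370))):
    f=vision.grab_frame(n)
    for c,a in rings(f,box): print(n,c.round(2),a,plane(f,[c],.012).round(4))
    d=vision.cut_out(n,"plate")
    d=[x for x in d if (x["bbox"][0]>275 and x["bbox"][2]<330 and n=="top") or (x["bbox"][0]>310 and x["bbox"][2]<375)]
    im=f["image"]; l,t,rr,b=[int(v) for v in d[0]["bbox"]]
    g=im.min(2).astype(np.float32)
    U=8; sub=g[t-5:b+5,l-5:rr+5]
    big=cv2.resize(sub,None,fx=U,fy=U,interpolation=cv2.INTER_LINEAR)
    m=(big>115).astype(np.uint8)
    cs,_=cv2.findContours(m,cv2.RETR_EXTERNAL,cv2.CHAIN_APPROX_NONE)
    c=max(cs,key=cv2.contourArea).reshape(-1,2)
    px=(c+.5)/U-.5+[l-5,t-5]
    P=plane(f,px,.024)
    ctr=P.mean(0)
    def res(v,P=P):
        q=P-v[:2]; a=np.arctan2(q[:,1],q[:,0])-v[2]
        x=np.hypot(*q.T)*np.cos(a); rad=np.hypot(*q.T)
        R=.06
        # signed distance to shape
        return np.maximum(rad-R,x-.05)
    best=min((least_squares(res,[*ctr,th],loss="soft_l1",f_scale=.001) for th in np.arange(0,6.28,.5)),key=lambda s:s.cost)
    print(n,"plate",best.x[:2].round(4),np.degrees(best.x[2])%360,"rms",np.sqrt((best.fun**2).mean()))
E
```

```text
top [245.44 173.67] 55 [[0.6987 0.2056]]
top [351.7 204.3] 54 [[ 0.6108 -0.0907]]
top [221.77 244.56] 57 [[0.4974 0.2653]]
top [330.61 276.61] 56 [[ 0.4101 -0.0324]]
top plate [0.5021 0.0426] 82.1907097159647 rms 0.0005972956176749008
scene [269.42 239.11] 180 [[ 0.4143 -0.1601]]
scene [320.8 244.5] 60 [[ 0.4069 -0.0337]]
scene [443.69 288.92] 74 [[0.4944 0.2639]]
scene [272.85 300.04] 75 [[ 0.6092 -0.0932]]
scene [405.9  355.42] 89 [[0.6964 0.2052]]
scene plate [0.5028 0.0417] 82.64933074742808 rms 0.002342062150036164
```

Emit:
jog_arm(
  rows=[
    [0,-0.9,0.8,0,0],
    [0,-0.9,0.8,0,0],
    [0,-0.9,0.8,0,0],
    [0,-0.9,0.8,0,0],
    [0,-0.9,0.8,0,0],
    [0,-0.9,0.8,0,0],
    [0,-0.9,0.8,0,0],
    [0,-0.9,0.8,0,0],
  ],
  squeeze=20,
)

```text
time_s: 1.57
ee_pos: [0.3048, 0.3625, 0.2081]
ee_rot: [[0.001, 0.276, 0.961], [0.0, 0.961, -0.276], [-1.0, 0.001, 0.0]]
force: [1.4, -0.8, 0.7]
width: -0.0001
```

Emit:
jog_arm(
  rows=[
    [0,-0.9,0.8,0,0],
    [0,-0.9,0.8,0,0],
    [0,-0.9,0.8,0,0],
    [0,-0.9,0.8,0,0],
    [0,-0.9,0.8,0,0],
    [0,-0.9,0.8,0,0],
    [0,-0.9,0.8,0,0],
    [0,-0.9,0.8,0,0],
  ],
)

```text
time_s: 2.23
ee_pos: [0.4298, 0.1017, 0.2083]
ee_rot: [[0.001, 0.276, 0.961], [0.0, 0.961, -0.276], [-1.0, 0.001, 0.001]]
force: [0.8, 0.0, 0.0]
width: -0.0
```

Run:
```python
from h import *
s=status.sense()
for k in ("time_s","q","ee_pos","ee_rot","force","width"): print(k,s[k])
```

```text
time_s 2.2333
q [ 1.10687896e-01 -3.63061134e-01  2.09276978e+00  1.03113443e-04
  1.41061987e+00 -1.18018933e+00]
ee_pos [0.42977217 0.10172646 0.20832478]
ee_rot [[ 1.24515917e-03  2.76293284e-01  9.61072563e-01]
 [ 2.40809965e-04  9.61073197e-01 -2.76293778e-01]
 [-9.99999196e-01  5.75465583e-04  1.13015493e-03]]
force [0.82818961 0.02116251 0.03198841]
width -3.905007504023597e-05
```

Emit:
jog_arm(
  rows=[
    [0.2,-0.734,0.684,0,0],
    [0.2,-0.734,0.684,0,0],
    [0.2,-0.734,0.684,0,0],
    [1,0,0,0,0],
    [1,0,0,0,0],
    [1,0,0,0,0],
    [1,0,0,0,0],
    [0.7,0,0,0,0],
  ],
)

```text
time_s: 2.9
ee_pos: [0.4687, 0.0229, 0.0462]
ee_rot: [[-0.003, 0.277, 0.961], [0.0, 0.961, -0.277], [-1.0, -0.001, -0.003]]
force: [-0.0, 0.2, 0.3]
width: 0.0001
```

Emit:
jog_arm(
  rows=[
    [0.05,0,0,0,0],
    [0.05,0,0,0,0],
    [0.05,0,0,0,0],
    [0,0,0,0,0],
  ],
)

```text
time_s: 3.23
ee_pos: [0.4718, 0.0229, 0.0463]
ee_rot: [[0.003, 0.276, 0.961], [-0.0, 0.961, -0.276], [-1.0, 0.001, 0.003]]
force: [0.5, -0.1, -0.4]
width: 0.0001
```

Run:
```python
from h import *
s=status.sense()
for k in ("time_s","q","ee_pos","force"): print(k,s[k])
for n,(t,b,l,rr) in (("top",(155,305,200,380)),("scene",(200,385,240,480))):
    f=vision.grab_frame(n); a=f["image"][t:b,l:rr,::-1]
    cv2.imwrite(f"pics/{n}1.png",cv2.resize(a,None,fx=3,fy=3,interpolation=cv2.INTER_CUBIC))
```

```text
time_s 3.2333
q [-6.51911193e-02 -1.14780654e-01  2.17841153e+00 -1.26656647e-05
  1.07462596e+00 -1.35624122e+00]
ee_pos [0.47175672 0.02291277 0.04629769]
force [ 0.45493948 -0.14866272 -0.44473246]
```

View pics/scene1.png

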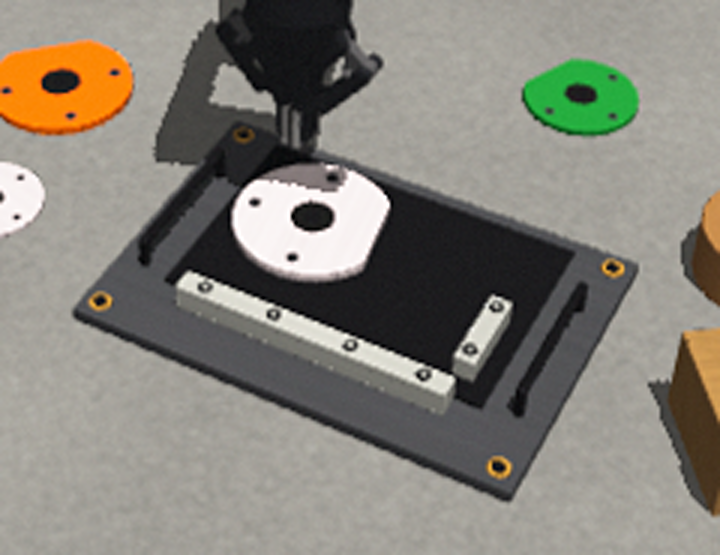

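View pics/top1.png

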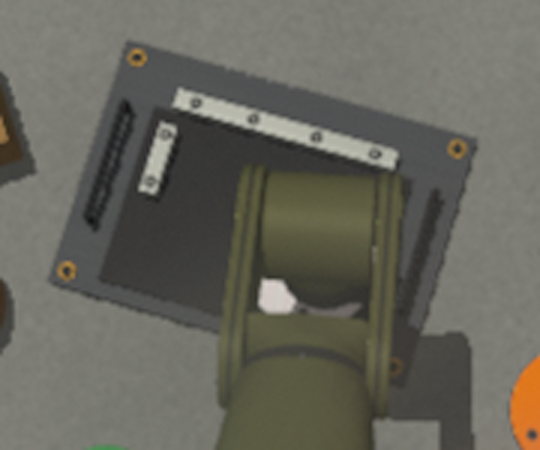

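Emit:
jog_arm(
  rows=[
    [0.1,0,0,0,0],
    [0.1,0,0,0,0],
    [0.1,0,0,0,0],
    [0,0,0,0,0],
  ],
)

```text
time_s: 3.67
ee_pos: [0.4696, 0.023, 0.0347]
ee_rot: [[-0.001, 0.276, 0.961], [0.0, 0.961, -0.276], [-1.0, -0.0, -0.001]]
force: [-0.0, 0.6, -0.1]
width: 0.0002
```

Emit:
jog_arm(
  rows=[
    [0,0,0,0,0],
    [0,0,0,0,0],
  ],
)

```text
time_s: 3.83
ee_pos: [0.4701, 0.023, 0.0353]
ee_rot: [[-0.0, 0.276, 0.961], [0.0, 0.961, -0.276], [-1.0, -0.0, -0.0]]
force: [-0.1, -0.4, 0.3]
width: -0.0002
```

Emit:
jog_arm(
  rows=[
    [0.04,0,0,0,0],
    [0.04,0,0,0,0],
    [0.02,0,0,0,0],
    [0,0,0,0,0],
  ],
)

```text
time_s: 4.17
ee_pos: [0.47, 0.023, 0.0322]
ee_rot: [[-0.0, 0.276, 0.961], [0.0, 0.961, -0.276], [-1.0, -0.0, -0.0]]
force: [0.1, -0.4, 0.5]
width: -0.0001
```

Emit:
jog_arm(
  rows=[
    [0.02,0,0,0,0],
    [0,0,0,0,0],
  ],
)

```text
time_s: 4.33
ee_pos: [0.4702, 0.023, 0.0317]
ee_rot: [[-0.0, 0.276, 0.961], [0.0, 0.961, -0.276], [-1.0, -0.0, -0.0]]
force: [0.5, 0.3, 0.3]
width: 0.0
```

Emit:
jog_arm(
  rows=[
    [0.015,0,0,0,0],
    [0,0,0,0,0],
  ],
)

```text
time_s: 4.5
ee_pos: [0.4702, 0.023, 0.0313]
ee_rot: [[-0.0, 0.276, 0.961], [-0.0, 0.961, -0.276], [-1.0, -0.0, -0.0]]
force: [0.0, -0.5, 0.4]
width: -0.0005
```

Emit:
jog_arm(
  rows=[
    [0.015,0,0,0,0],
    [0,0,0,0,0],
  ],
)

```text
time_s: 4.67
ee_pos: [0.4701, 0.023, 0.0308]
ee_rot: [[-0.0, 0.276, 0.961], [0.0, 0.961, -0.276], [-1.0, -0.0, -0.0]]
force: [-0.7, -1.0, -0.1]
width: -0.0002
```

Emit:
jog_arm(
  rows=[
    [0.015,0,0,0,0],
    [0,0,0,0,0],
  ],
)

```text
time_s: 4.83
ee_pos: [0.4702, 0.023, 0.0304]
ee_rot: [[-0.0, 0.276, 0.961], [0.0, 0.961, -0.276], [-1.0, -0.0, -0.0]]
force: [-0.6, 0.6, 1.1]
width: -0.0
```

Emit:
jog_arm(
  rows=[
    [0.015,0,0,0,0],
    [0,0,0,0,0],
  ],
)

```text
time_s: 5.0
ee_pos: [0.4702, 0.0229, 0.03]
ee_rot: [[-0.0, 0.276, 0.961], [-0.0, 0.961, -0.276], [-1.0, -0.0, -0.0]]
force: [0.1, 0.0, -0.3]
width: 0.0002
```

Run:
```python
from h import *
s=status.sense()
for k in ("time_s","ee_pos","force"): print(k,s[k])
f=vision.grab_frame("scene"); a=f["image"][220:330,290:390,::-1]
cv2.imwrite(f"pics/s2.png",cv2.resize(a,None,fx=5,fy=5,interpolation=cv2.INTER_CUBIC))
p=s["ee_pos"]
print(proj(f,[p,p-[0,0,.008]]))
```

```text
time_s 5.0
ee_pos [0.47016913 0.02294742 0.02995273]
force [ 0.14464404  0.0066032  -0.26980162]
[[338.60921653 259.66246337]
 [338.57023701 262.25213944]]
```

View pics/s2.png

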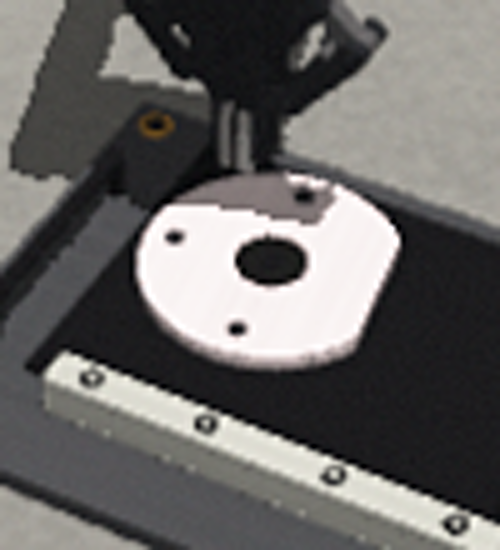

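Run:
```python
from h import *
f=vision.grab_frame("scene"); a=f["image"][160:300,270:400,::-1].astype(float)
a=255*(a/255)**.45
a=cv2.resize(a.astype(np.uint8),None,fx=4.2,fy=4.2,interpolation=cv2.INTER_CUBIC)
p=status.sense()["ee_pos"]
for h,c in ((-.008,(0,0,255)),(0,(0,255,0)),(.011,(255,0,0)),(.065,(0,255,255))):
    u=(proj(f,[p+[0,0,h]])[0]-[270,160])*4.2; cv2.circle(a,tuple(int(x) for x in u),3,c,-1)
cv2.imwrite("pics/s3.png",a)
f=vision.grab_frame("top"); a=f["image"][215:300,250:350,::-1].astype(float)
a=255*(a/255)**.45
cv2.imwrite("pics/t3.png",cv2.resize(a.astype(np.uint8),None,fx=6,fy=6,interpolation=cv2.INTER_CUBIC))
print(proj(f,[p]))
```

```text
[[310.07007757 253.55976413]]
```

View pics/s3.png

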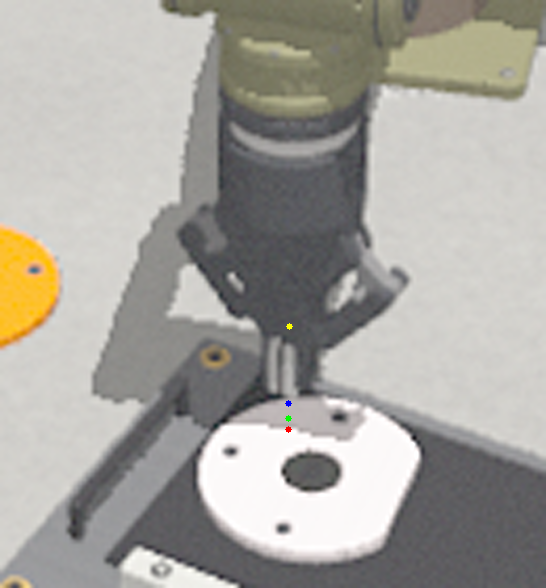

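View pics/t3.png

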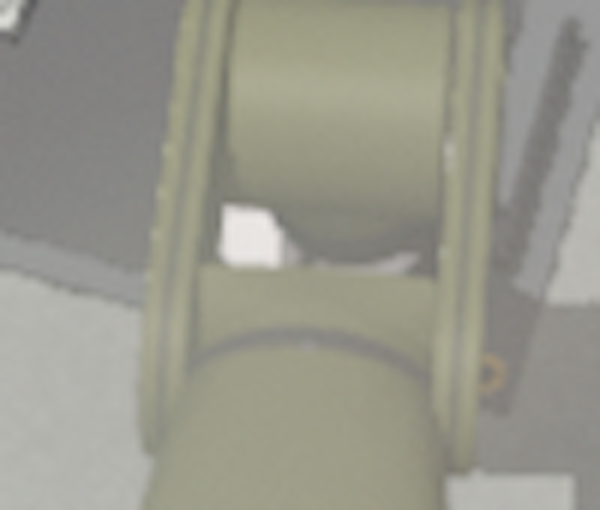

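Run:
```python
from h import *
for n in ("scene","top"):
    f=vision.grab_frame(n); print(n,proj(f,[[0,0,0],[0,0,.1],[.4702,.023,.10]]))
    print(f["origin"])
print(status.sense()["q"], [x for x in dir(r) if x[0]!="_"])
```

```text
scene [[363.78421051 160.27880718]
 [365.19750801 129.7570817 ]
 [338.98488001 236.10296381]]
[1.4476712  0.21642798 0.93075606]
top [[318.11978684 433.15126265]
 [317.67730236 439.7057671 ]
 [309.37841756 249.35756579]]
[ 0.23699152 -0.01562547  1.52690928]
[-6.52992911e-02 -9.07848716e-02  2.18817941e+00  1.53219135e-05
  1.04418237e+00 -1.35629678e+00] ['Unreachable', 'close_job', 'tip_extent']
```

Emit:
jog_arm(
  rows=[
    [-0.5,0,0,0,0],
    [-0.5,0,0,0,0],
    [0,0,0,0,85],
    [0,0,0,0,85],
    [0,0,0,0,85],
    [0,0,0,0,85],
    [0,0,0,0,85],
    [0,0,0,0,85],
  ],
)

```text
time_s: 5.92
ee_pos: [0.4697, 0.023, 0.0592]
ee_rot: [[-0.001, 0.276, 0.961], [0.0, 0.961, -0.276], [-1.0, -0.0, -0.001]]
force: [-0.4, 0.5, -0.3]
width: 0.0726
```

Run:
```python
from h import *
f=vision.grab_frame("scene"); a=f["image"][160:300,270:400,::-1].astype(float)
a=255*(a/255)**.45
a=cv2.resize(a.astype(np.uint8),None,fx=4.2,fy=4.2,interpolation=cv2.INTER_CUBIC)
s=status.sense();p=s["ee_pos"];print(p,s["width"])
for h,c in ((-.008,(0,0,255)),(0,(0,255,0)),(.011,(255,0,0)),(.065,(0,255,255))):
    u=(proj(f,[p+[0,0,h]])[0]-[270,160])*4.2; cv2.circle(a,tuple(int(x) for x in u),3,c,-1)
cv2.imwrite("pics/s4.png",a)
```

```text
[0.46977027 0.02299169 0.05936152] 0.07902134634696312
```

View pics/s4.png

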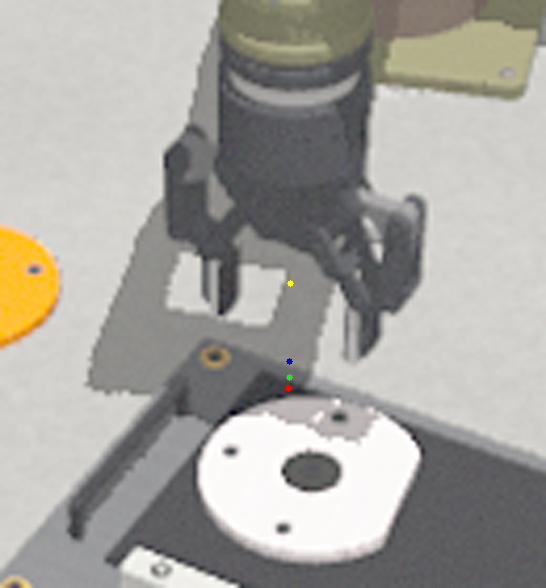

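```bash
python3 - <<'E'
from h import *
for n in ("scene","top"):
    f=vision.grab_frame(n); p=np.array([.1793,.6241,.2066])
    y=np.array([.276,.961,0])
    print(n,proj(f,[p,p+[0,0,.065],p+[0,0,.005]+.05*y,p+[0,0,.005]-.05*y]).round(1).tolist())
a=cv2.imread("pics/scene0.png")[60:180,540:640].astype(float); a=(255*(a/255)**.45).astype(np.uint8)
b=cv2.imread("pics/top0.png")[320:440,0:130].astype(float); b=(255*(b/255)**.45).astype(np.uint8)
cv2.imwrite("pics/x.png",np.hstack([cv2.resize(a,(400,480)),cv2.resize(b,(520,480))])[:,:])
E
python3 -c "
import cv2;a=cv2.imread('pics/x.png');cv2.imwrite('pics/x.png',cv2.resize(a,(782,408)))"
```

```text
scene [[627.0, 155.9], [637.0, 130.4], [652.0, 159.7], [604.2, 148.5]]
top [[50.6, 364.2], [36.9, 365.3], [30.2, 358.0], [69.3, 370.6]]
```

View pics/x.png

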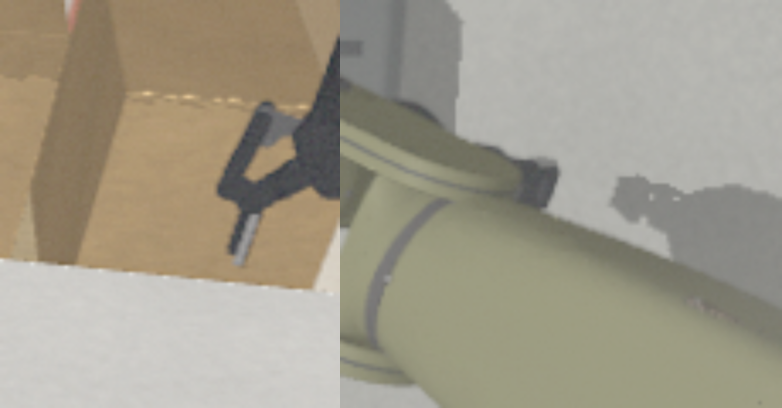

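Emit:
jog_arm(
  rows=[
    [0,0.1,0.9,0,0],
    [0,0,0.92,0,0],
    [0,0,0,0,0],
    [0,0,0,0,0],
    [0.2,0,0,0,0],
    [0.2,0,0,0,0],
    [0.2,0,0,0,0],
    [0.2,0,0,0,0],
  ],
)

```text
time_s: 6.73
ee_pos: [0.5224, 0.011, 0.0349]
ee_rot: [[-0.001, 0.276, 0.961], [0.0, 0.961, -0.276], [-1.0, -0.0, -0.001]]
force: [0.6, 0.2, -0.3]
width: 0.0001
```

Emit:
jog_arm(
  rows=[
    [0.05,0,0,0,0],
    [0.05,0,0,0,0],
    [0.03,0,0,0,0],
    [0,0,0,0,0],
  ],
)

```text
time_s: 7.07
ee_pos: [0.5235, 0.0108, 0.0321]
ee_rot: [[-0.0, 0.276, 0.961], [-0.0, 0.961, -0.276], [-1.0, -0.0, -0.0]]
force: [-0.0, 0.7, -0.3]
width: -0.0
```

Run:
```python
from h import *
s=status.sense();print(s["ee_pos"],s["width"],s["force"])
f=vision.grab_frame("scene"); a=f["image"][160:300,270:400,::-1].astype(float)
a=255*(a/255)**.45
a=cv2.resize(a.astype(np.uint8),None,fx=4.2,fy=4.2,interpolation=cv2.INTER_CUBIC)
p=s["ee_pos"]
for h,c in ((-.008,(0,0,255)),(0,(0,255,0)),(.011,(255,0,0)),(.065,(0,255,255))):
    u=(proj(f,[p+[0,0,h]])[0]-[270,160])*4.2; cv2.circle(a,tuple(int(x) for x in u),3,c,-1)
cv2.imwrite("pics/s5.png",a)
```

```text
[0.52348609 0.01077743 0.03208868] -4.453461024110097e-05 [-0.00658498  0.73775266 -0.28901306]
```

View pics/s5.png

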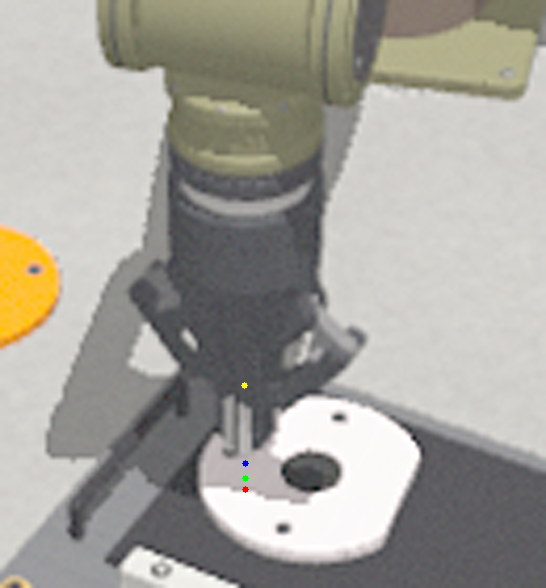

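Emit:
jog_arm(
  rows=[
    [0.05,0,0,0,0],
    [0.03,0,0,0,0],
    [0.02,0,0,0,0],
    [0,0,0,0,0],
  ],
)

```text
time_s: 7.45
ee_pos: [0.5235, 0.0108, 0.029]
ee_rot: [[-0.0, 0.276, 0.961], [0.0, 0.961, -0.276], [-1.0, -0.0, -0.0]]
force: [-0.6, 0.2, 0.1]
width: -0.0005
```

Emit:
jog_arm(
  rows=[
    [0.04,0,0,0,0],
    [0.03,0,0,0,0],
    [0,0,0,0,0],
  ],
)

```text
time_s: 7.7
ee_pos: [0.5234, 0.0108, 0.0268]
ee_rot: [[-0.0, 0.276, 0.961], [0.0, 0.961, -0.276], [-1.0, -0.0, -0.0]]
force: [-0.3, -0.1, -0.3]
width: -0.0004
```

Emit:
jog_arm(
  rows=[
    [0.04,0,0,0,0],
    [0.03,0,0,0,0],
    [0,0,0,0,0],
  ],
)

```text
time_s: 7.95
ee_pos: [0.5233, 0.0108, 0.0247]
ee_rot: [[-0.0, 0.276, 0.961], [0.0, 0.961, -0.276], [-1.0, -0.0, -0.0]]
force: [0.3, 0.0, -1.0]
width: 0.0002
```

Run:
```python
from h import *
s=status.sense();print(s["ee_pos"],s["width"],s["force"],s["effort"])
f=vision.grab_frame("scene"); a=f["image"][160:300,270:400,::-1].astype(float)
a=255*(a/255)**.45
a=cv2.resize(a.astype(np.uint8),None,fx=4.2,fy=4.2,interpolation=cv2.INTER_CUBIC)
p=s["ee_pos"]
for h,c in ((-.008,(0,0,255)),(0,(0,255,0)),(.011,(255,0,0)),(.065,(0,255,255))):
    u=(proj(f,[p+[0,0,h]])[0]-[270,160])*4.2; cv2.circle(a,tuple(int(x) for x in u),3,c,-1)
cv2.imwrite("pics/s6.png",a)
```

```text
[0.52333051 0.01079076 0.02465794] 0.00016436100302530247 [ 0.25853492  0.01460722 -1.03748985] [-6.42301486e-03 -3.29751921e+01 -3.13183272e+01  1.06646901e-04
 -2.50335824e-02 -2.88233889e-05]
```

View pics/s6.png

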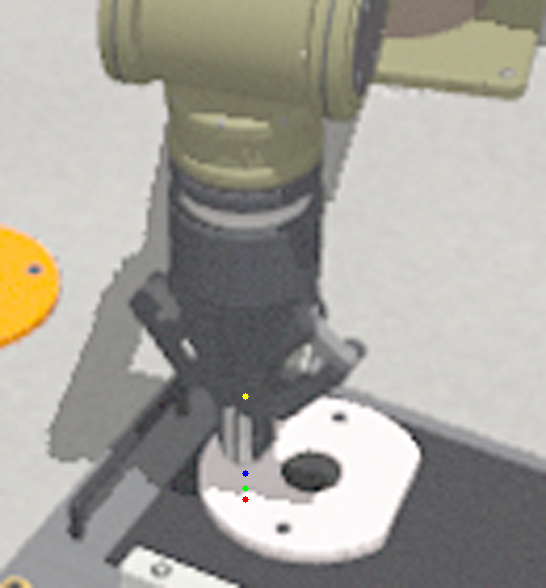

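Emit:
jog_arm(
  rows=[
    [0.07,0,0,0,0],
    [0.06,0,0,0,0],
    [0.06,0,0,0,0],
    [0,0,0,0,0],
  ],
)

```text
time_s: 8.33
ee_pos: [0.5231, 0.0108, 0.0186]
ee_rot: [[-0.001, 0.276, 0.961], [0.0, 0.961, -0.276], [-1.0, -0.0, -0.001]]
force: [0.1, 0.1, 0.1]
width: -0.0002
```

Emit:
jog_arm(
  rows=[
    [0.03,0,0,0,0],
    [0.03,0,0,0,0],
    [0,0,0,0,0],
  ],
)

```text
time_s: 8.58
ee_pos: [0.5234, 0.0108, 0.0172]
ee_rot: [[-0.0, 0.276, 0.961], [0.0, 0.961, -0.276], [-1.0, -0.0, -0.0]]
force: [0.4, 0.8, 0.2]
width: -0.0002
```

Emit:
jog_arm(
  rows=[
    [0.02,0,0,0,0],
    [0.02,0,0,0,0],
    [0,0,0,0,0],
  ],
)

```text
time_s: 8.83
ee_pos: [0.5235, 0.0108, 0.0161]
ee_rot: [[-0.0, 0.276, 0.961], [0.0, 0.961, -0.276], [-1.0, -0.0, -0.0]]
force: [-0.4, -0.2, 0.0]
width: -0.0
```

Emit:
jog_arm(
  rows=[
    [0.02,0,0,0,0],
    [0.02,0,0,0,0],
    [0,0,0,0,0],
  ],
)

```text
time_s: 9.08
ee_pos: [0.5234, 0.0108, 0.0149]
ee_rot: [[-0.0, 0.276, 0.961], [-0.0, 0.961, -0.276], [-1.0, -0.0, -0.0]]
force: [0.4, 0.4, -0.4]
width: -0.0001
```

```bash
cat >> h.py <<'E'
def snap(name,box=(160,300,270,400),k=4.2):
    s=status.sense(); f=vision.grab_frame("scene"); t,b,l,rr=box
    a=f["image"][t:b,l:rr,::-1].astype(float); a=255*(a/255)**.45
    cv2.imwrite("pics/"+name,cv2.resize(a.astype(np.uint8),None,fx=k,fy=k,interpolation=cv2.INTER_CUBIC))
    return s,f
E
python3 -c "
from h import *
s,f=snap('s7.png',(220,300,290,390),6)"
```

```text
(no output)
```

View pics/s7.png

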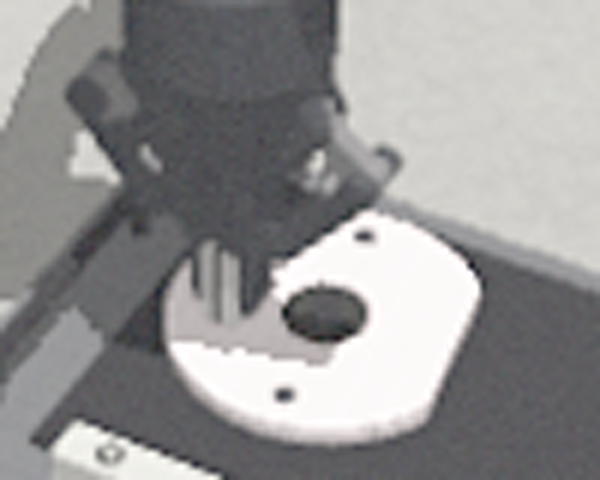

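Emit:
jog_arm(
  rows=[
    [-0.05,0,0,0,0],
    [0,-0.08,-0.9,0,0],
    [0,-0.08,-0.88,0,0],
    [0,0,0,0,0],
    [0.05,0,0,0,0],
    [0.07,0,0,0,0],
    [0.05,0,0,0,0],
    [0,0,0,0,0],
  ],
)

```text
time_s: 9.8
ee_pos: [0.4717, 0.0207, 0.0114]
ee_rot: [[0.0, 0.276, 0.961], [-0.0, 0.961, -0.276], [-1.0, 0.0, 0.0]]
force: [0.5, -0.5, 1.1]
width: 0.0
```

Emit:
jog_arm(
  rows=[
    [0.02,0,0,0,0],
    [0,0,0,0,0],
  ],
)

```text
time_s: 9.97
ee_pos: [0.4713, 0.0208, 0.0108]
ee_rot: [[-0.0, 0.276, 0.961], [-0.0, 0.961, -0.276], [-1.0, -0.0, -0.0]]
force: [0.1, -0.2, -0.5]
width: -0.0002
```

Emit:
jog_arm(
  rows=[
    [0.02,0,0,0,0],
    [0,0,0,0,0],
  ],
)

```text
time_s: 10.13
ee_pos: [0.4709, 0.0209, 0.0101]
ee_rot: [[-0.0, 0.276, 0.961], [0.0, 0.961, -0.276], [-1.0, -0.0, -0.0]]
force: [-0.6, -0.1, -0.2]
width: -0.0001
```

Emit:
jog_arm(
  rows=[
    [0.02,0,0,0,0],
    [0,0,0,0,0],
  ],
)

```text
time_s: 10.3
ee_pos: [0.4708, 0.0209, 0.0095]
ee_rot: [[-0.0, 0.276, 0.961], [-0.0, 0.961, -0.276], [-1.0, -0.0, -0.0]]
force: [-0.5, -0.1, -0.5]
width: 0.0004
```

Emit:
jog_arm(
  rows=[
    [0.02,0,0,0,0],
    [0,0,0,0,0],
  ],
)

```text
time_s: 10.47
ee_pos: [0.4708, 0.0209, 0.0089]
ee_rot: [[-0.0, 0.276, 0.961], [-0.0, 0.961, -0.276], [-1.0, -0.0, -0.0]]
force: [-0.0, 0.4, 0.5]
width: -0.0001
```

Emit:
jog_arm(
  rows=[
    [0.015,0,0,0,0],
    [0,0,0,0,0],
  ],
)

```text
time_s: 10.63
ee_pos: [0.4708, 0.0209, 0.0085]
ee_rot: [[-0.0, 0.276, 0.961], [0.0, 0.961, -0.276], [-1.0, 0.0, -0.0]]
force: [0.5, 0.8, -0.3]
width: 0.0001
```

Emit:
jog_arm(
  rows=[
    [0.015,0,0,0,0],
    [0,0,0,0,0],
  ],
)

```text
time_s: 10.8
ee_pos: [0.4708, 0.0209, 0.0081]
ee_rot: [[-0.0, 0.276, 0.961], [-0.0, 0.961, -0.276], [-1.0, -0.0, -0.0]]
force: [-1.0, 0.0, 0.3]
width: -0.0
```

Emit:
jog_arm(
  rows=[
    [0.015,0,0,0,0],
    [0,0,0,0,0],
  ],
)

```text
time_s: 10.97
ee_pos: [0.4708, 0.0209, 0.0076]
ee_rot: [[-0.0, 0.276, 0.961], [0.0, 0.961, -0.276], [-1.0, -0.0, -0.0]]
force: [-0.9, 1.1, 0.2]
width: 0.0004
```

Emit:
jog_arm(
  rows=[
    [0.015,0,0,0,0],
    [0,0,0,0,0],
  ],
)

```text
time_s: 11.13
ee_pos: [0.4708, 0.0209, 0.0071]
ee_rot: [[-0.0, 0.276, 0.961], [0.0, 0.961, -0.276], [-1.0, -0.0, -0.0]]
force: [-0.2, 0.4, -0.2]
width: -0.0
```

Emit:
jog_arm(
  rows=[
    [0.015,0,0,0,0],
    [0,0,0,0,0],
  ],
)

```text
time_s: 11.3
ee_pos: [0.4708, 0.0209, 0.0067]
ee_rot: [[-0.0, 0.276, 0.961], [0.0, 0.961, -0.276], [-1.0, -0.0, -0.0]]
force: [-0.1, 0.6, -0.2]
width: -0.0003
```

Emit:
jog_arm(
  rows=[
    [0.015,0,0,0,0],
    [0,0,0,0,0],
  ],
)

```text
time_s: 11.47
ee_pos: [0.4708, 0.0209, 0.0062]
ee_rot: [[-0.0, 0.276, 0.961], [0.0, 0.961, -0.276], [-1.0, -0.0, -0.0]]
force: [-0.4, -0.0, -0.3]
width: 0.0001
```

Emit:
jog_arm(
  rows=[
    [0.015,0,0,0,0],
    [0,0,0,0,0],
  ],
)

```text
time_s: 11.63
ee_pos: [0.4708, 0.0209, 0.0058]
ee_rot: [[-0.0, 0.276, 0.961], [-0.0, 0.961, -0.276], [-1.0, -0.0, -0.0]]
force: [0.3, -0.3, 0.2]
width: -0.0002
```

```bash
python3 -c "
from h import *
s,f=snap('s8.png',(220,300,290,390),6);print(s['force'],s['ee_pos'])"
```

```text
[ 0.30222023 -0.33516678  0.21541012] [0.47083347 0.02088517 0.00581184]
```

View pics/s8.png

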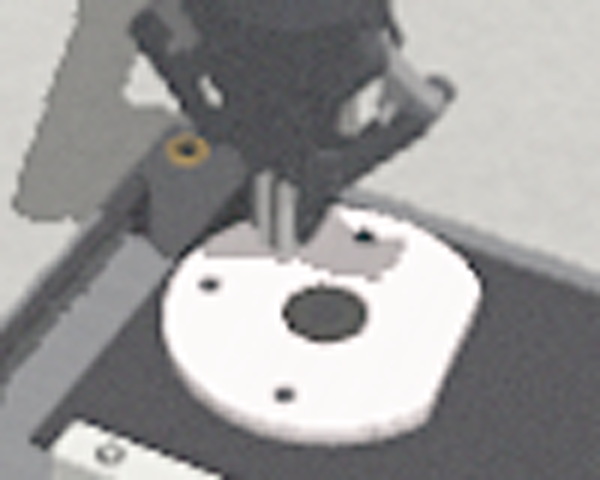

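Emit:
jog_arm(
  rows=[
    [0.015,0,0,0,0],
    [0,0,0,0,0],
  ],
)

```text
time_s: 11.85
ee_pos: [0.4708, 0.0209, 0.0054]
ee_rot: [[-0.0, 0.276, 0.961], [-0.0, 0.961, -0.276], [-1.0, -0.0, -0.0]]
force: [0.2, -0.1, 0.6]
width: -0.0003
```

Emit:
jog_arm(
  rows=[
    [0.015,0,0,0,0],
    [0,0,0,0,0],
  ],
)

```text
time_s: 12.02
ee_pos: [0.4708, 0.0209, 0.0049]
ee_rot: [[-0.0, 0.276, 0.961], [0.0, 0.961, -0.276], [-1.0, -0.0, -0.0]]
force: [0.5, 0.4, 0.4]
width: 0.0001
```

Emit:
jog_arm(
  rows=[
    [0.015,0,0,0,0],
    [0,0,0,0,0],
  ],
)

```text
time_s: 12.18
ee_pos: [0.4708, 0.0209, 0.0044]
ee_rot: [[-0.0, 0.276, 0.961], [-0.0, 0.961, -0.276], [-1.0, -0.0, -0.0]]
force: [-0.0, 0.2, 0.6]
width: 0.0001
```

Emit:
jog_arm(
  rows=[
    [0.015,0,0,0,0],
    [0,0,0,0,0],
  ],
)

```text
time_s: 12.35
ee_pos: [0.4708, 0.0209, 0.004]
ee_rot: [[-0.0, 0.276, 0.961], [-0.0, 0.961, -0.276], [-1.0, -0.0, -0.0]]
force: [-0.1, 0.6, 1.3]
width: -0.0001
```

Emit:
jog_arm(
  rows=[
    [0.01,0,0,0,0],
    [0,0,0,0,0],
  ],
)

```text
time_s: 12.52
ee_pos: [0.4708, 0.0209, 0.0037]
ee_rot: [[-0.0, 0.276, 0.961], [-0.0, 0.961, -0.276], [-1.0, -0.0, -0.0]]
force: [-1.4, 0.1, -0.0]
width: -0.0004
```

Emit:
jog_arm(
  rows=[
    [0.01,0,0,0,0],
    [0,0,0,0,0],
  ],
)

```text
time_s: 12.68
ee_pos: [0.4709, 0.0209, 0.0035]
ee_rot: [[0.0, 0.276, 0.961], [0.0, 0.961, -0.276], [-1.0, 0.0, 0.0]]
force: [0.0, 0.3, -0.2]
width: 0.0001
```

Emit:
jog_arm(
  rows=[
    [0.01,0,0,0,0],
    [0,0,0,0,0],
  ],
)

```text
time_s: 12.85
ee_pos: [0.4708, 0.0209, 0.0031]
ee_rot: [[-0.0, 0.276, 0.961], [-0.0, 0.961, -0.276], [-1.0, -0.0, -0.0]]
force: [0.6, -0.2, 0.0]
width: 0.0001
```

Emit:
jog_arm(
  rows=[
    [0.015,0,0,0,0],
    [0,0,0,0,0],
  ],
)

```text
time_s: 13.02
ee_pos: [0.4708, 0.0209, 0.0026]
ee_rot: [[-0.0, 0.276, 0.961], [0.0, 0.961, -0.276], [-1.0, -0.0, -0.0]]
force: [0.1, 0.4, 0.0]
width: -0.0001
```

Emit:
jog_arm(
  rows=[
    [0.015,0,0,0,0],
    [0,0,0,0,0],
  ],
)

```text
time_s: 13.18
ee_pos: [0.4708, 0.0209, 0.0022]
ee_rot: [[-0.0, 0.276, 0.961], [-0.0, 0.961, -0.276], [-1.0, -0.0, -0.0]]
force: [0.2, 0.3, 0.7]
width: 0.0
```

Emit:
jog_arm(
  rows=[
    [0.015,0,0,0,0],
    [0,0,0,0,0],
  ],
)

```text
time_s: 13.35
ee_pos: [0.4708, 0.0209, 0.0018]
ee_rot: [[-0.0, 0.276, 0.961], [-0.0, 0.961, -0.276], [-1.0, -0.0, -0.0]]
force: [1.1, 0.5, 0.6]
width: -0.0002
```

```bash
python3 -c "
from h import *
s,f=snap('s9.png',(220,300,290,390),6);print(s['force'],s['ee_pos'],proj(f,[[.4708,.0209,.024]]))"
```

```text
[1.07601359 0.5051939  0.570749  ] [0.47082113 0.02091054 0.0017546 ] [[337.64784448 261.64165134]]
```

View pics/s9.png

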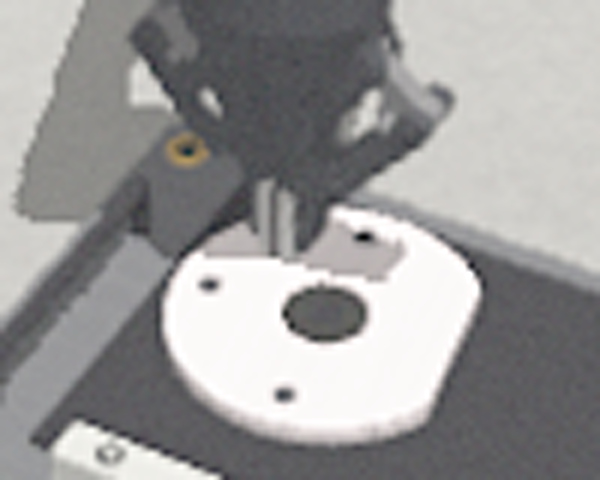

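Emit:
jog_arm(
  rows=[
    [0.015,0,0,0,0],
    [0,0,0,0,0],
  ],
)

```text
time_s: 13.57
ee_pos: [0.4708, 0.0209, 0.0013]
ee_rot: [[-0.0, 0.276, 0.961], [0.0, 0.961, -0.276], [-1.0, -0.0, -0.0]]
force: [0.1, -0.9, 0.7]
width: 0.0002
```

Emit:
jog_arm(
  rows=[
    [0.015,0,0,0,0],
    [0,0,0,0,0],
  ],
)

```text
time_s: 13.73
ee_pos: [0.4708, 0.0209, 0.0009]
ee_rot: [[-0.0, 0.276, 0.961], [-0.0, 0.961, -0.276], [-1.0, -0.0, -0.0]]
force: [0.3, -0.8, 0.4]
width: 0.0
```

Emit:
jog_arm(
  rows=[
    [0.015,0,0,0,0],
    [0,0,0,0,0],
  ],
)

```text
time_s: 13.9
ee_pos: [0.4709, 0.0209, 0.0006]
ee_rot: [[-0.0, 0.276, 0.961], [-0.0, 0.961, -0.276], [-1.0, -0.0, -0.0]]
force: [-1.5, 0.0, 1.9]
width: 0.0
```

Emit:
jog_arm(
  rows=[
    [0.015,0,0,0,0],
    [0,0,0,0,0],
  ],
)

```text
time_s: 14.07
ee_pos: [0.4709, 0.0209, 0.0003]
ee_rot: [[-0.0, 0.276, 0.961], [-0.0, 0.961, -0.276], [-1.0, -0.0, -0.0]]
force: [-2.3, -0.8, 4.2]
width: -0.0001
```

Emit:
jog_arm(
  rows=[
    [0.005,0.03,-0.036,0.35,0],
    [0,0.03,-0.036,0.35,0],
    [0,0.03,-0.036,0.35,0],
    [0,0.03,-0.036,0.35,0],
  ],
)

```text
time_s: 14.4
ee_pos: [0.469, 0.0254, 0.0005]
ee_rot: [[0.002, 0.415, 0.91], [-0.001, 0.91, -0.415], [-1.0, 0.0, 0.002]]
force: [0.1, -1.1, 1.9]
width: 0.0001
```

```bash
cat >> h.py <<'E'
PC=np.array([.553,.0863]); PY=np.radians(-16.45)
PR=np.array([[np.cos(PY),-np.sin(PY)],[np.sin(PY),np.cos(PY)]])
def holes(f,guess):
    """fit plate pose from scene camera: contour of white, excluding arm; robust."""
def fit_plate(f,g,save=None,zz=.0237):
    # g=(x,y,th) guess; edge-based fit: sample rim, find bright->dark transition along normal
    im=cv2.GaussianBlur(f["image"].min(2).astype(np.float32),(0,0),.6)
    v=np.array(g,float)
    for it in range(12):
        a=np.linspace(-np.pi,np.pi,240,endpoint=False)
        R=.06;d=.05
        rr=np.where(np.cos(a)*R>d,d/np.cos(a),R)
        nl=np.where((np.cos(a)*R>d)[:,None],np.array([[1.,0]]),np.c_[np.cos(a),np.sin(a)])
        rng=.012 if it<4 else .005
        o=np.linspace(-rng,rng,61)
        L=np.c_[rr*np.cos(a),rr*np.sin(a)][:,None]+nl[:,None]*o[None,:,None]
        c,s=np.cos(v[2]),np.sin(v[2]); M=np.array([[c,-s],[s,c]])
        W=L@M.T+v[:2]
        P=np.c_[W.reshape(-1,2),np.full(W.size//2,zz)]
        u=proj(f,P).astype(np.float32).reshape(240,61,2)
        val=cv2.remap(im,u[...,0],u[...,1],cv2.INTER_LINEAR)
        A=[];b=[]
        for i in range(240):
            w=val[i]; k=np.where((w[:-1]>115)&(w[1:]<=115))[0]
            if len(k)==0 or w[:6].mean()<150 or w[-4:].mean()>90: continue
            k=k[-1] if False else k[0]
            t=o[k]+(w[k]-115)/(w[k]-w[k+1])*(o[1]-o[0])
            n=M@nl[i]; p=M@(nl[i]*0+np.array([rr[i]*np.cos(a[i]),rr[i]*np.sin(a[i])]))
            A.append([n[0],n[1],p[0]*n[1]-p[1]*n[0]]);b.append(t)
        A=np.array(A);b=np.array(b)
        sol=least_squares(lambda x:A@x-b,[0,0,0],loss="soft_l1",f_scale=.0005)
        v+=sol.x
    pal=(v[:2]-PC)@PR
    print("plate world",v[:2].round(4),"yaw",np.degrees(v[2]).round(2),"| pallet",(pal*1000).round(1),"yaw rel",(np.degrees(v[2]-PY)).round(2),"n",len(b),"rms mm",(1000*np.median(np.abs(sol.fun))).round(2))
    return v
E
cat > look.py <<'E'
import sys
from h import *
s,f=snap(sys.argv[1],(215,345,270,400),4.2)
print(s["time_s"],s["ee_pos"].round(4),s["force"].round(1),"q6",s["q"][5].round(2))
best=fit_plate(f,(float(sys.argv[2]),float(sys.argv[3]),np.radians(float(sys.argv[4]))))
rel=s["ee_pos"][:2]-best[:2]; print("finger rel",(rel*1000).round(1),"r",np.hypot(*rel).round(4),"plate-ang",np.degrees(np.arctan2(rel[1],rel[0])-best[2])%360)
T=s["ee_rot"]; print("tool y",T[:2,1].round(3),"z",T[:2,2].round(3))
E
python3 look.py s10.png .5025 .0422 75
```

```text
14.4 [0.469  0.0254 0.0005] [ 0.1 -1.1  1.9] q6 -1.2
plate world [0.5052 0.0445] yaw 79.39 | pallet [-34.  -53.6] yaw rel 95.84 n 174 rms mm 0.71
finger rel [-36.2 -19.1] r 0.041 plate-ang 128.43615702480054
tool y [0.415 0.91 ] z [ 0.91  -0.415]
```

View pics/s10.png

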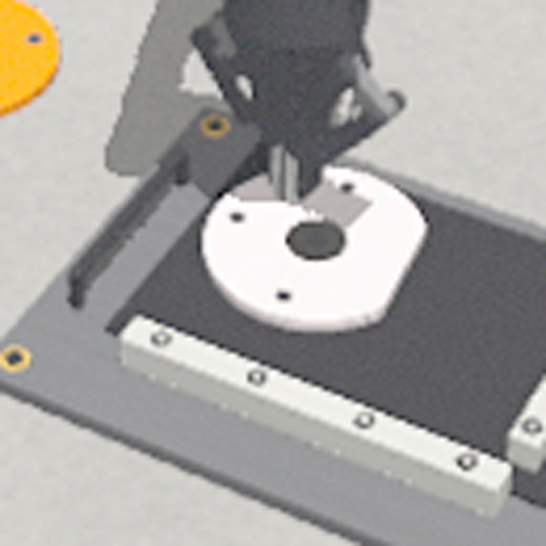

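Emit:
jog_arm(
  rows=[
    [0.01,0,0,0,0],
    [0,0,0,0,0],
  ],
)

```text
time_s: 14.62
ee_pos: [0.4688, 0.0256, 0.0002]
ee_rot: [[0.002, 0.413, 0.911], [-0.0, 0.911, -0.413], [-1.0, 0.001, 0.002]]
force: [1.0, -0.9, 5.1]
width: -0.0002
```

Emit:
jog_arm(
  rows=[
    [0,0.03,-0.036,0.35,0],
    [0,0.03,-0.036,0.35,0],
    [0,0.03,-0.036,0.35,0],
    [0,0.03,-0.036,0.35,0],
  ],
)

```text
time_s: 14.95
ee_pos: [0.4667, 0.0306, 0.0002]
ee_rot: [[0.002, 0.543, 0.84], [-0.001, 0.84, -0.543], [-1.0, 0.0, 0.002]]
force: [0.1, -1.6, 4.5]
width: -0.0002
```

```bash
python3 look.py s11.png .5052 .0445 72
```

```text
14.95 [4.667e-01 3.060e-02 2.000e-04] [ 0.1 -1.6  4.5] q6 -1.05
plate world [0.5044 0.047 ] yaw 75.58 | pallet [-35.5 -51.5] yaw rel 92.03 n 177 rms mm 0.7
finger rel [-37.7 -16.4] r 0.0412 plate-ang 127.95505872776462
tool y [0.543 0.84 ] z [ 0.84  -0.543]
```

Emit:
jog_arm(
  rows=[
    [0,0.0686,-0.1033,0.5,0],
    [0,0.0686,-0.1033,0.5,0],
    [0,0.0686,-0.1033,0.5,0],
    [0,0.0686,-0.1033,0.5,0],
    [0,0.0686,-0.1033,0.5,0],
    [0,0.0686,-0.1033,0.5,0],
  ],
)

```text
time_s: 15.5
ee_pos: [0.4603, 0.0521, 0.0002]
ee_rot: [[0.001, 0.776, 0.631], [-0.001, 0.631, -0.776], [-1.0, 0.001, 0.001]]
force: [0.3, -2.1, 5.1]
width: 0.0001
```

```bash
python3 look.py s12.png .505 .052 60
```

```text
15.5 [4.603e-01 5.210e-02 2.000e-04] [ 0.3 -2.1  5.1] q6 -0.69
plate world [0.5016 0.0581] yaw 59.13 | pallet [-41.3 -41.6] yaw rel 75.58 n 168 rms mm 0.45
finger rel [-41.3  -6. ] r 0.0417 plate-ang 129.13798320544592
tool y [0.776 0.631] z [ 0.631 -0.776]
```

View pics/s12.png

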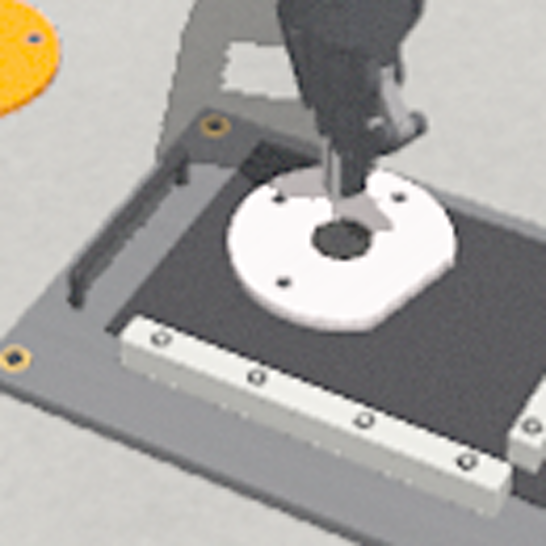

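Emit:
jog_arm(
  rows=[
    [0,0.063,-0.1065,0.5,0],
    [0,0.063,-0.1065,0.5,0],
    [0,0.063,-0.1065,0.5,0],
    [0,0.063,-0.1065,0.5,0],
    [0,0.063,-0.1065,0.5,0],
    [0,0.063,-0.1065,0.5,0],
    [0,0.063,-0.1065,0.5,0],
    [0,0.063,-0.1065,0.5,0],
  ],
)

```text
time_s: 16.22
ee_pos: [0.4611, 0.0816, 0.0001]
ee_rot: [[0.001, 0.965, 0.261], [-0.001, 0.261, -0.965], [-1.0, 0.0, 0.001]]
force: [0.2, -1.7, 6.5]
width: -0.0001
```

```bash
python3 look.py s13.png .5016 .071 36
```

```text
16.2167 [4.611e-01 8.160e-02 1.000e-04] [ 0.2 -1.7  6.5] q6 -0.2
plate world [0.5019 0.0726] yaw 35.92 | pallet [-45.1 -27.6] yaw rel 52.37 n 168 rms mm 0.52
finger rel [-40.8   9. ] r 0.0418 plate-ang 131.70023150312034
tool y [0.965 0.261] z [ 0.261 -0.965]
```

View pics/s13.png

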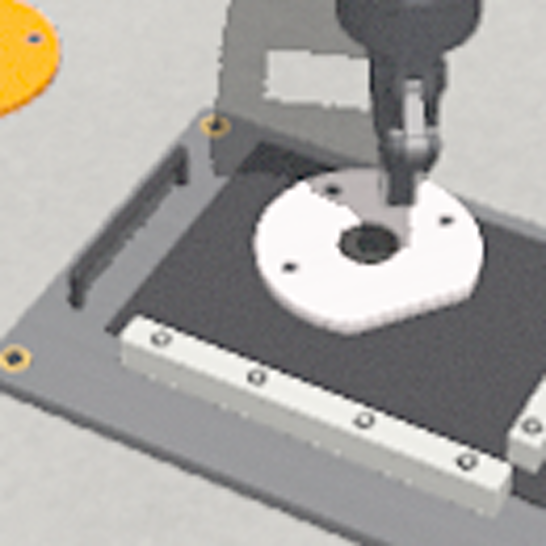

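Emit:
jog_arm(
  rows=[
    [-0.003,0.056,-0.11,0.5,0],
    [0,0.056,-0.11,0.5,0],
    [0,0.056,-0.11,0.5,0],
    [0,0.056,-0.11,0.5,0],
    [0,0.056,-0.11,0.5,0],
    [0,0.056,-0.11,0.5,0],
    [0,0.056,-0.11,0.5,0],
    [0,0.056,-0.11,0.5,0],
  ],
)

```text
time_s: 16.93
ee_pos: [0.4721, 0.1089, 0.0001]
ee_rot: [[-0.0, 0.988, -0.154], [-0.0, -0.154, -0.988], [-1.0, 0.0, 0.0]]
force: [-1.3, -1.4, 6.5]
width: 0.0001
```

```bash
python3 look.py s14.png .507 .085 12
```

```text
16.9333 [4.721e-01 1.089e-01 1.000e-04] [-1.3 -1.4  6.5] q6 0.27
plate world [0.5064 0.0856] yaw 12.54 | pallet [-44.5 -13.9] yaw rel 28.99 n 169 rms mm 0.55
finger rel [-34.3  23.3] r 0.0415 plate-ang 133.26392822893524
tool y [ 0.988 -0.154] z [-0.154 -0.988]
```

View pics/s14.png

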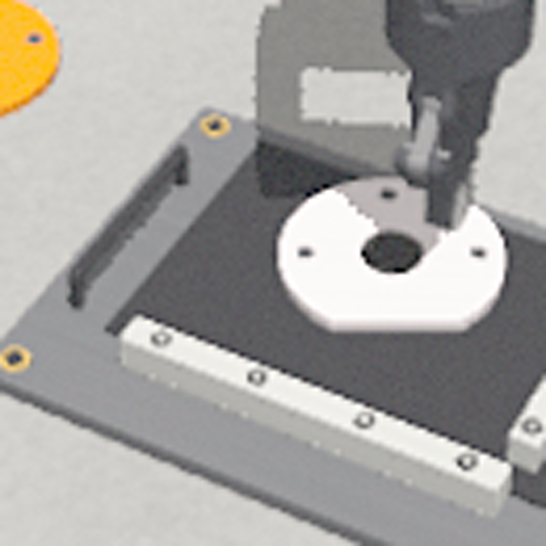

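Emit:
jog_arm(
  rows=[
    [0,0.052,-0.112,0.5,0],
    [0,0.052,-0.112,0.5,0],
    [0,0.052,-0.112,0.5,0],
    [0,0.052,-0.112,0.5,0],
    [0,0.052,-0.112,0.5,0],
    [0,0.052,-0.112,0.5,0],
    [0,0.052,-0.112,0.5,0],
    [0,0.052,-0.112,0.5,0],
  ],
)

```text
time_s: 17.65
ee_pos: [0.4924, 0.13, 0.0]
ee_rot: [[-0.001, 0.84, -0.543], [-0.0, -0.543, -0.84], [-1.0, -0.0, 0.001]]
force: [-1.4, -1.6, 7.0]
width: -0.0003
```

```bash
python3 look.py s15.png .515 .095 -11
```

```text
17.65 [0.4924 0.13   0.    ] [-1.4 -1.6  7. ] q6 0.73
plate world [0.5147 0.0963] yaw -11.3 | pallet [-39.6  -1.2] yaw rel 5.15 n 172 rms mm 0.42
finger rel [-22.3  33.7] r 0.0404 plate-ang 134.81662562095923
tool y [ 0.84  -0.543] z [-0.543 -0.84 ]
```

View pics/s15.png

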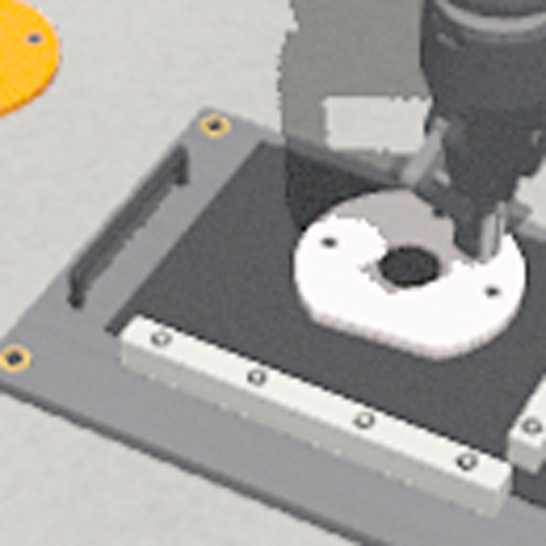

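Emit:
jog_arm(
  rows=[
    [0,0.042,-0.097,0.43,0],
    [0,0.04,-0.09,0.4,0],
    [0,0,0,0,0],
  ],
)

```text
time_s: 17.95
ee_pos: [0.498, 0.1335, 0.0002]
ee_rot: [[0.0, 0.79, -0.613], [0.0, -0.613, -0.79], [-1.0, -0.0, -0.0]]
force: [-0.9, -0.6, 4.7]
width: -0.0
```

```bash
python3 look.py s16.png .517 .098 -16.5
```

```text
17.95 [4.980e-01 1.335e-01 2.000e-04] [-0.9 -0.6  4.7] q6 0.82
plate world [0.5171 0.0984] yaw -16.47 | pallet [-37.9   1.5] yaw rel -0.02 n 168 rms mm 0.41
finger rel [-19.   35.1] r 0.0399 plate-ang 134.92149920493875
tool y [ 0.79  -0.613] z [-0.613 -0.79 ]
```

View pics/s16.png

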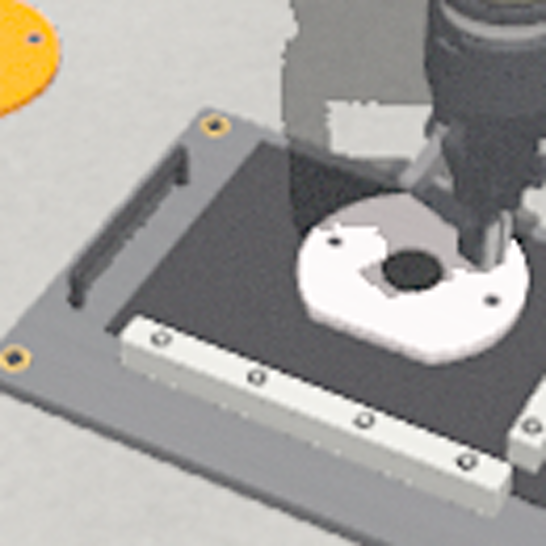

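Emit:
jog_arm(
  rows=[
    [-0.6,0,0,0,0],
    [-0.2,-0.588,0.735,0,0],
    [0,-0.588,0.735,0,0],
    [0,0,0,0.953,0],
    [0,0,0,0.953,0],
    [0,0,0,0.953,0],
    [0,0,0,0.953,0],
    [0,0,0,0.953,0],
  ],
)

```text
time_s: 18.67
ee_pos: [0.4416, 0.12, 0.0228]
ee_rot: [[-0.002, 0.397, -0.918], [0.0, -0.918, -0.397], [-1.0, -0.001, 0.002]]
force: [-1.1, 0.2, 0.5]
width: -0.0002
```

Emit:
jog_arm(
  rows=[
    [0,0,0,0.953,0],
    [0,0,0,0.953,0],
    [0,0,0,0.953,0],
    [0,0,0,0.953,0],
    [0,0,0,0.953,0],
    [0,0,0,0.953,0],
    [0,0,0,0.953,0],
    [0,0,0,0,0],
  ],
)

```text
time_s: 19.33
ee_pos: [0.4418, 0.12, 0.0228]
ee_rot: [[-0.002, -0.283, -0.959], [0.0, -0.959, 0.283], [-1.0, 0.0, 0.002]]
force: [-0.1, -0.7, -0.4]
width: 0.0003
```

```bash
cat >> look.py <<'E'
print("tool pallet mm",((s["ee_pos"][:2]-PC)@PR*1000).round(1),"z-dir pallet deg",np.degrees(np.arctan2(T[1,2],T[0,2])-PY).round(2)%360)
E
python3 look.py s17.png .5171 .0984 -16.5
```

```text
19.3333 [0.4418 0.12   0.0228] [-0.1 -0.7 -0.4] q6 2.01
plate world [0.5164 0.0983] yaw -16.53 | pallet [-38.5   1.1] yaw rel -0.08 n 174 rms mm 0.39
finger rel [-74.6  21.7] r 0.0777 plate-ang 180.29466731670695
tool y [-0.283 -0.959] z [-0.959  0.283]
tool pallet mm [-116.2    0.9] z-dir pallet deg 179.99
```

View pics/s17.png

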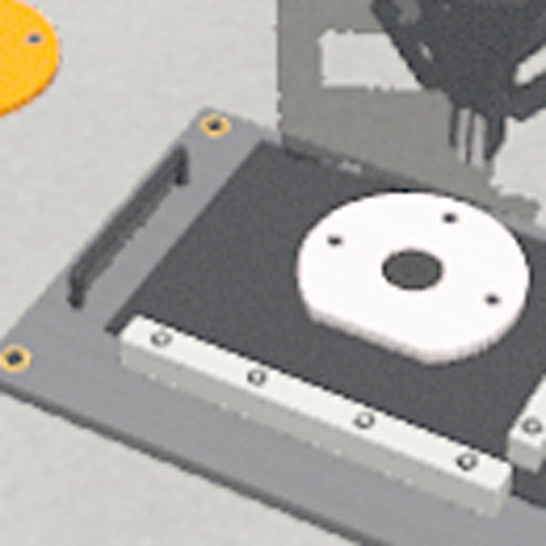

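Emit:
jog_arm(
  rows=[
    [0.3,0,0,0,0],
    [0.3,0,0,0,0],
    [0.2,0,0,0,0],
    [0.085,0,0,0,0],
    [0,0,0,0,0],
  ],
)

```text
time_s: 19.8
ee_pos: [0.4414, 0.1199, -0.0044]
ee_rot: [[-0.003, -0.282, -0.959], [-0.0, -0.959, 0.282], [-1.0, 0.001, 0.003]]
force: [0.2, -0.9, -0.4]
width: 0.0001
```

Emit:
jog_arm(
  rows=[
    [0,0,-0.1,0,0],
    [0,0,-0.1,0,0],
    [0,0,-0.1,0,0],
    [0,0,-0.1,0,0],
    [0,0,-0.1,0,0],
  ],
)

```text
time_s: 20.22
ee_pos: [0.4576, 0.1158, -0.0025]
ee_rot: [[0.0, -0.283, -0.959], [0.0, -0.959, 0.283], [-1.0, -0.0, -0.0]]
force: [-0.4, 0.0, 0.3]
width: -0.0003
```

```bash
python3 look.py s18.png .5171 .0984 -16.5
```

```text
20.2167 [ 0.4576  0.1158 -0.0025] [-0.4  0.   0.3] q6 1.99
plate world [0.528  0.0946] yaw -17.03 | pallet [-26.3   0.9] yaw rel -0.58 n 191 rms mm 0.52
finger rel [-70.4  21.2] r 0.0735 plate-ang 180.27076909600717
tool y [-0.283 -0.959] z [-0.959  0.283]
tool pallet mm [-99.8   1.3] z-dir pallet deg 180.02
```

View pics/s18.png

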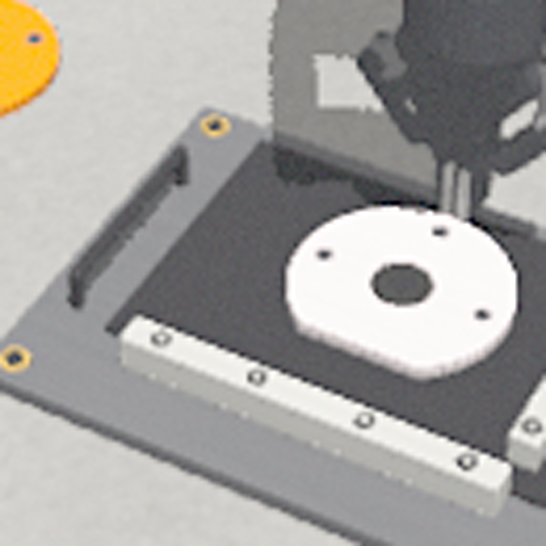

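Emit:
jog_arm(
  rows=[
    [0.03,0,-0.1,0,0],
    [0,0,-0.13,0,0],
    [0,0,-0.13,0,0],
    [0,0,-0.13,0,0],
    [0,0,-0.13,0,0],
    [0,0,-0.13,0,0],
    [0,0,-0.12,0,0],
    [0,0,-0.1,0,0],
  ],
)

```text
time_s: 20.93
ee_pos: [0.4853, 0.1075, -0.0038]
ee_rot: [[-0.0, -0.283, -0.959], [-0.0, -0.959, 0.283], [-1.0, 0.0, 0.0]]
force: [0.0, -0.1, -0.2]
width: 0.0001
```

```bash
python3 look.py s19.png .557 .0859 -16.5
```

```text
20.9333 [ 0.4853  0.1075 -0.0038] [ 0.  -0.1 -0.2] q6 1.97
plate world [0.5507 0.0851] yaw -11.01 | pallet [-1.9 -1.8] yaw rel 5.44 n 170 rms mm 0.57
finger rel [-65.3  22.4] r 0.0691 plate-ang 172.08213720943021
tool y [-0.283 -0.959] z [-0.959  0.283]
tool pallet mm [-70.9   1.1] z-dir pallet deg 180.02
```

View pics/s19.png

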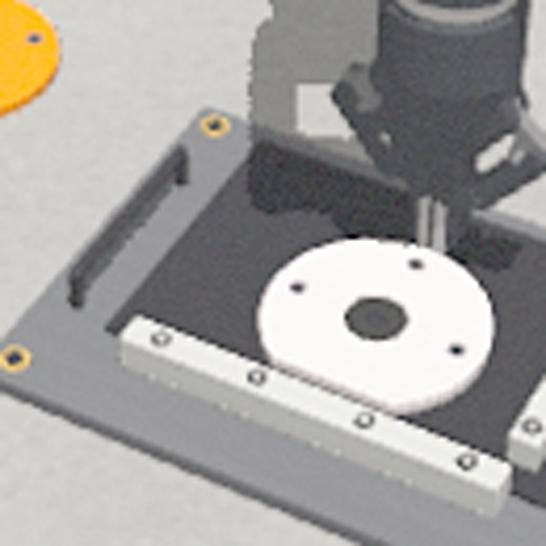

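```bash
cat >> h.py <<'E'
def hole_fit(f,g):
    """dark blobs inside the plate; returns pose from small holes + centre"""
    im=f["image"].min(2).astype(np.float32); U=6
    c0=proj(f,[[g[0],g[1],.024]])[0]; l,t=int(c0[0])-36,int(c0[1])-30
    big=cv2.resize(im[t:t+60,l:l+72],None,fx=U,fy=U,interpolation=cv2.INTER_LINEAR)
    n,lab,st,ce=cv2.connectedComponentsWithStats((big<150).astype(np.uint8))
    sm=[];ctr=None
    for i in range(1,n):
        P=plane(f,[(ce[i]+.5)/U-.5+[l,t]],.024)[0]
        d=np.hypot(*(P-g[:2])); A=st[i,4]/U**2
        if A<15 and 1<A and .03<d<.055: sm.append((P,A))
        elif d<.02 and A>30: ctr=(P,A)
    sm=[p for p,A in sm]
    ang=[]
    res=[]
    if ctr is None: return None
    for P in sm:
        v=P-ctr[0]; a=np.degrees(np.arctan2(v[1],v[0])-PY); a=(a+180)%360-180
        k=min((-90,90,180,-180),key=lambda q:abs(a-q-np.degrees(g[2]-PY)))
        res.append((np.hypot(*v).round(4),round(a-k,2),k))
    # lateral pair
    print("holes: ctr pallet",((ctr[0]-PC)@PR*1000).round(1),"smalls (r, yaw rel, which)",res)
    d={k:P for (r_,a,k),P in zip(res,sm)}
    if 90 in d and -90 in d:
        v=d[90]-d[-90]; m=(d[90]+d[-90])/2
        print("pair: yaw rel",np.degrees(np.arctan2(v[1],v[0])-np.pi/2-PY).round(2),"mid pallet",((m-PC)@PR*1000).round(1),"sep",np.hypot(*v).round(4))
E
echo 'hole_fit(f,best)' >> look.py
python3 look.py s19.png .5507 .0851 -16
```

```text
20.9833 [ 0.486   0.1074 -0.0036] [-0.6  0.1  0.1] q6 1.97
plate world [0.5514 0.0848] yaw -11.04 | pallet [-1.1 -1.9] yaw rel 5.41 n 168 rms mm 0.56
finger rel [-65.4  22.5] r 0.0692 plate-ang 172.04336747271472
tool y [-0.283 -0.959] z [-0.959  0.283]
tool pallet mm [-70.3   1.2] z-dir pallet deg 180.01
holes: ctr pallet [-0.7 -1.5] smalls (r, yaw rel, which) [(np.float64(0.0462), np.float64(-0.2), 180), (np.float64(0.0462), np.float64(-0.48), -90), (np.float64(0.0459), np.float64(-0.63), 90)]
pair: yaw rel -0.56 mid pallet [-0.7 -1.7] sep 0.0921
```

Emit:
jog_arm(
  rows=[
    [0,0,-0.1,0,0],
    [0,0,-0.1,0,0],
    [0,0,-0.08,0,0],
    [0,0,-0.06,0,0],
    [0,0,-0.05,0,0],
    [0,0,0,0,0],
  ],
)

```text
time_s: 21.53
ee_pos: [0.4965, 0.1042, -0.0037]
ee_rot: [[0.0, -0.283, -0.959], [-0.0, -0.959, 0.283], [-1.0, -0.0, -0.0]]
force: [-0.0, -0.4, -0.3]
width: -0.0003
```

```bash
python3 look.py s20.png .564 .081 -16.5
```

```text
21.5333 [ 0.4965  0.1042 -0.0037] [-0.  -0.4 -0.3] q6 1.96
plate world [0.5618 0.0818] yaw -11.74 | pallet [ 9.7 -1.9] yaw rel 4.71 n 159 rms mm 0.58
finger rel [-65.3  22.4] r 0.069 plate-ang 172.75883504083555
tool y [-0.283 -0.959] z [-0.959  0.283]
tool pallet mm [-59.2   1.2] z-dir pallet deg 180.02
holes: ctr pallet [10.3 -1.6] smalls (r, yaw rel, which) [(np.float64(0.0461), np.float64(-0.59), 180), (np.float64(0.0461), np.float64(-0.43), -90), (np.float64(0.0456), np.float64(-0.56), 90)]
pair: yaw rel -0.49 mid pallet [10.4 -1.8] sep 0.0917
```

View pics/s20.png

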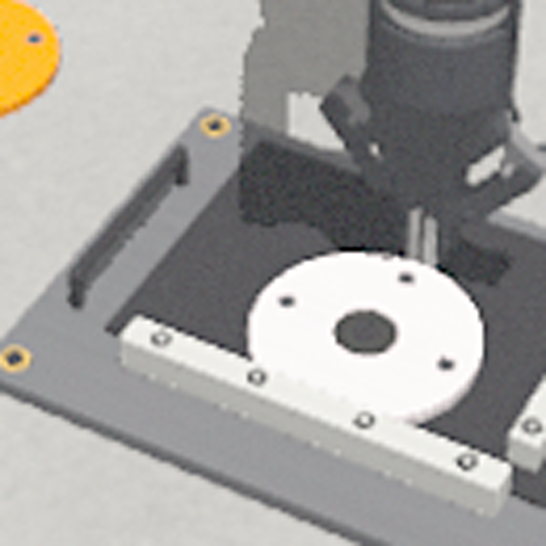

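Emit:
jog_arm(
  rows=[
    [0,0,-0.05,0,0],
    [0,0,-0.03,0,0],
    [0,0,-0.02,0,0],
    [0,0,0,0,0],
  ],
)

```text
time_s: 21.92
ee_pos: [0.4991, 0.1034, -0.0038]
ee_rot: [[0.0, -0.283, -0.959], [-0.0, -0.959, 0.283], [-1.0, -0.0, -0.0]]
force: [-0.8, -0.2, -0.1]
width: -0.0001
```

Emit:
jog_arm(
  rows=[
    [0,0,-0.015,0,0],
    [0,0,0,0,0],
  ],
)

```text
time_s: 22.08
ee_pos: [0.4994, 0.1033, -0.0038]
ee_rot: [[-0.0, -0.283, -0.959], [-0.0, -0.959, 0.283], [-1.0, 0.0, 0.0]]
force: [-0.3, 0.2, 0.5]
width: -0.0001
```

Emit:
jog_arm(
  rows=[
    [0,0,-0.015,0,0],
    [0,0,0,0,0],
  ],
)

```text
time_s: 22.25
ee_pos: [0.4999, 0.1032, -0.0038]
ee_rot: [[0.0, -0.283, -0.959], [-0.0, -0.959, 0.283], [-1.0, 0.0, -0.0]]
force: [-0.5, 1.0, 0.4]
width: 0.0001
```

Emit:
jog_arm(
  rows=[
    [0,0,-0.015,0,0],
    [0,0,0,0,0],
  ],
)

```text
time_s: 22.42
ee_pos: [0.5004, 0.1031, -0.0038]
ee_rot: [[0.0, -0.283, -0.959], [-0.0, -0.959, 0.283], [-1.0, 0.0, -0.0]]
force: [-0.9, 0.5, 0.1]
width: -0.0001
```

Emit:
jog_arm(
  rows=[
    [0,0,-0.012,0,0],
    [0,0,0,0,0],
  ],
)

```text
time_s: 22.58
ee_pos: [0.5004, 0.103, -0.0039]
ee_rot: [[-0.001, -0.283, -0.959], [0.0, -0.959, 0.283], [-1.0, 0.0, 0.001]]
force: [-1.9, 0.7, 0.9]
width: -0.0001
```

Emit:
jog_arm(
  rows=[
    [0,0,-0.012,0,0],
    [0,0,0,0,0],
  ],
)

```text
time_s: 22.75
ee_pos: [0.5005, 0.1029, -0.004]
ee_rot: [[-0.001, -0.283, -0.959], [0.0, -0.959, 0.283], [-1.0, 0.0, 0.001]]
force: [-3.1, -0.1, 1.2]
width: -0.0001
```

Emit:
jog_arm(
  rows=[
    [0,0,-0.012,0,0],
    [0,0,0,0,0],
  ],
)

```text
time_s: 22.92
ee_pos: [0.5006, 0.1028, -0.0041]
ee_rot: [[-0.002, -0.283, -0.959], [-0.0, -0.959, 0.283], [-1.0, 0.001, 0.002]]
force: [-4.6, 1.3, 2.1]
width: 0.0001
```

Emit:
jog_arm(
  rows=[
    [0,0,-0.012,0,0],
    [0,0,0,0,0],
  ],
)

```text
time_s: 23.08
ee_pos: [0.5006, 0.1027, -0.0042]
ee_rot: [[-0.003, -0.283, -0.959], [-0.0, -0.959, 0.283], [-1.0, 0.001, 0.002]]
force: [-5.7, 1.2, 1.4]
width: 0.0002
```

Emit:
jog_arm(
  rows=[
    [0,0,-0.012,0,0],
    [0,0,-0.012,0,0],
    [0,0,0,0,0],
  ],
)

```text
time_s: 23.33
ee_pos: [0.5007, 0.1025, -0.0045]
ee_rot: [[-0.004, -0.283, -0.959], [-0.0, -0.959, 0.283], [-1.0, 0.001, 0.004]]
force: [-6.0, 0.1, 2.3]
width: 0.0001
```

Emit:
jog_arm(
  rows=[
    [0,0,0,0,0],
  ],
)

```text
time_s: 23.42
ee_pos: [0.5007, 0.1025, -0.0045]
ee_rot: [[-0.004, -0.283, -0.959], [-0.0, -0.959, 0.283], [-1.0, 0.001, 0.004]]
force: [-6.0, -0.1, 3.0]
width: -0.0003
```

Emit:
jog_arm(
  rows=[
    [0,0,0,0,0],
  ],
)

```text
time_s: 23.5
ee_pos: [0.5007, 0.1025, -0.0044]
ee_rot: [[-0.004, -0.283, -0.959], [-0.0, -0.959, 0.283], [-1.0, 0.001, 0.004]]
force: [-7.4, 1.0, 2.7]
width: 0.0
```

Emit:
jog_arm(
  rows=[
    [0,0,-0.012,0,0],
    [0,0,-0.012,0,0],
    [0,0,0,0,0],
  ],
)

```text
time_s: 23.75
ee_pos: [0.5007, 0.1024, -0.0047]
ee_rot: [[-0.005, -0.283, -0.959], [0.0, -0.959, 0.283], [-1.0, 0.001, 0.005]]
force: [-7.4, 1.8, 3.4]
width: -0.0002
```

Emit:
jog_arm(
  rows=[
    [0,0,0,0,0],
    [0,0,0,0,0],
  ],
)

```text
time_s: 23.92
ee_pos: [0.5007, 0.1024, -0.0047]
ee_rot: [[-0.005, -0.283, -0.959], [0.0, -0.959, 0.283], [-1.0, 0.001, 0.005]]
force: [-8.4, 1.8, 3.1]
width: 0.0003
```

Emit:
jog_arm(
  rows=[
    [0,0,0,0,0],
    [0,0,0,0,0],
  ],
)

```text
time_s: 24.08
ee_pos: [0.5007, 0.1025, -0.0047]
ee_rot: [[-0.005, -0.283, -0.959], [0.0, -0.959, 0.283], [-1.0, 0.001, 0.005]]
force: [-8.4, 1.8, 2.8]
width: 0.0002
```

Emit:
jog_arm(
  rows=[
    [0,0,0,0,0],
    [0,0,0,0,0],
  ],
)

```text
time_s: 24.25
ee_pos: [0.5007, 0.1024, -0.0047]
ee_rot: [[-0.005, -0.283, -0.959], [0.0, -0.959, 0.283], [-1.0, 0.001, 0.005]]
force: [-7.8, 1.3, 3.1]
width: 0.0
```

Emit:
jog_arm(
  rows=[
    [0,0,0,0,0],
    [0,0,0,0,0],
  ],
)

```text
time_s: 24.42
ee_pos: [0.5007, 0.1024, -0.0047]
ee_rot: [[-0.005, -0.283, -0.959], [0.0, -0.959, 0.283], [-1.0, 0.001, 0.005]]
force: [-8.6, 2.1, 3.4]
width: 0.0001
```

```bash
python3 look.py s21.png .568 .081 -16.5
```

```text
24.4167 [ 0.5007  0.1024 -0.0047] [-8.6  2.1  3.4] q6 1.95
plate world [0.566  0.0806] yaw -16.5 | pallet [14.1 -1.8] yaw rel -0.05 n 155 rms mm 0.54
finger rel [-65.3  21.9] r 0.0689 plate-ang 177.99478735360518
tool y [-0.283 -0.959] z [-0.959  0.283]
tool pallet mm [-54.7   0.7] z-dir pallet deg 180.02
holes: ctr pallet [14.7 -1.8] smalls (r, yaw rel, which) [(np.float64(0.0461), np.float64(-0.08), 180), (np.float64(0.0458), np.float64(-0.06), -90), (np.float64(0.0461), np.float64(-0.21), 90)]
pair: yaw rel -0.14 mid pallet [14.7 -1.7] sep 0.0918
```

View pics/s21.png

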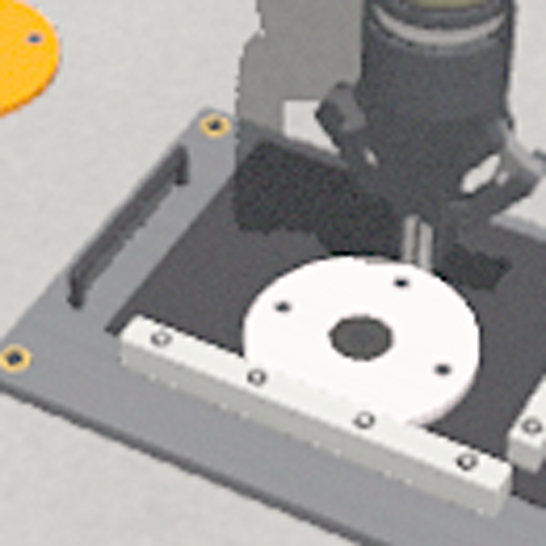

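Emit:
jog_arm(
  rows=[
    [0,0,0.1,0,0],
    [0,0,0.17,0,0],
    [-0.4,0,0,0,0],
    [-0.5,0,0,0,0],
    [0,0.843,-0.563,0,0],
    [0,0.843,-0.563,0,0],
    [0,0.843,-0.563,0,0],
    [0,0,0,-0.972,0],
  ],
)

```text
time_s: 25.13
ee_pos: [0.5257, 0.0135, 0.0257]
ee_rot: [[0.006, -0.185, -0.983], [-0.002, -0.983, 0.185], [-1.0, 0.001, -0.006]]
force: [-0.8, -0.2, 0.2]
width: 0.0
```

Emit:
jog_arm(
  rows=[
    [0,0,0,-0.972,0],
    [0,0,0,-0.972,0],
    [0,0,0,-0.972,0],
    [0,0,0,-0.972,0],
    [0,0,0,-0.972,0],
    [0,0,0,-0.972,0],
    [0,0,0,-0.972,0],
    [0,0,0,-0.972,0],
  ],
)

```text
time_s: 25.8
ee_pos: [0.5238, 0.0172, 0.0248]
ee_rot: [[0.003, 0.593, -0.805], [-0.0, -0.805, -0.593], [-1.0, 0.002, -0.002]]
force: [0.5, 0.1, 0.1]
width: 0.0001
```

Emit:
jog_arm(
  rows=[
    [0,0,0,-0.972,0],
    [0,0,0,-0.972,0],
    [0,0,0,-0.972,0],
    [0,0,0,0,0],
  ],
)

```text
time_s: 26.13
ee_pos: [0.5237, 0.0172, 0.0247]
ee_rot: [[0.003, 0.805, -0.593], [-0.0, -0.593, -0.805], [-1.0, 0.003, -0.001]]
force: [-0.1, 0.6, -0.5]
width: 0.0001
```

```bash
python3 look.py s22.png .566 .0806 -16.5
```

```text
26.1333 [0.5237 0.0172 0.0247] [-0.1  0.6 -0.5] q6 0.57
plate world [0.5656 0.0805] yaw -16.5 | pallet [13.8 -2. ] yaw rel -0.05 n 159 rms mm 0.23
finger rel [-41.9 -63.3] r 0.0759 plate-ang 252.95702800323716
tool y [ 0.805 -0.593] z [-0.593 -0.805]
tool pallet mm [ -8.5 -74.5] z-dir pallet deg 250.1
holes: ctr pallet [14.6 -1.9] smalls (r, yaw rel, which) [(np.float64(0.0461), np.float64(-0.18), 180), (np.float64(0.0457), np.float64(0.01), -90), (np.float64(0.0461), np.float64(-0.05), 90)]
pair: yaw rel -0.02 mid pallet [14.6 -1.7] sep 0.0918
```

View pics/s22.png

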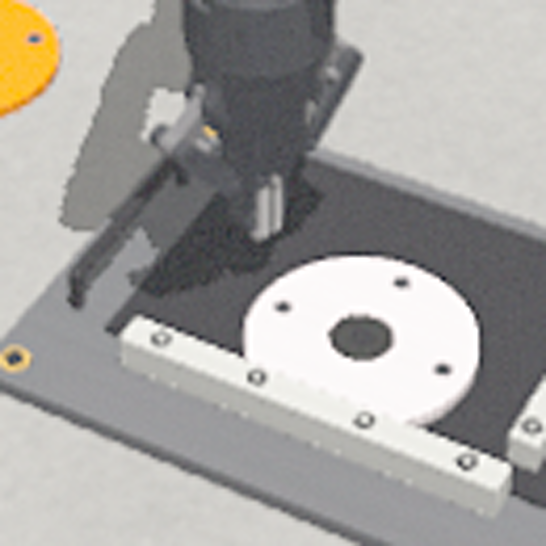

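Emit:
jog_arm(
  rows=[
    [0.3,0,0,0,0],
    [0.3,0,0,0,0],
    [0.25,0,0,0,0],
    [0.08,0,0,0,0],
    [0,0,0,0,0],
  ],
)

```text
time_s: 26.6
ee_pos: [0.5211, 0.0175, -0.0065]
ee_rot: [[-0.003, 0.804, -0.594], [0.0, -0.594, -0.804], [-1.0, -0.003, 0.002]]
force: [0.7, 0.7, 0.4]
width: 0.0001
```

Emit:
jog_arm(
  rows=[
    [0,-0.03,-0.09,0,0],
    [0,-0.03,-0.09,0,0],
    [0,-0.03,-0.09,0,0],
    [0,-0.03,-0.09,0,0],
    [0,0,0,0,0],
  ],
)

```text
time_s: 27.02
ee_pos: [0.5264, 0.0288, -0.0044]
ee_rot: [[0.001, 0.805, -0.594], [0.0, -0.594, -0.805], [-1.0, 0.001, -0.001]]
force: [-0.0, 0.5, -0.2]
width: -0.0001
```

```bash
python3 look.py s23.png .566 .083 -16.5
```

```text
27.0167 [ 0.5264  0.0288 -0.0044] [-0.   0.5 -0.2] q6 0.59
plate world [0.5668 0.0842] yaw -16.5 | pallet [13.8  1.9] yaw rel -0.05 n 153 rms mm 0.38
finger rel [-40.4 -55.4] r 0.0686 plate-ang 250.40965852186423
tool y [ 0.805 -0.594] z [-0.594 -0.805]
tool pallet mm [ -9.2 -62.7] z-dir pallet deg 250.04000000000002
holes: ctr pallet [14.7  2.2] smalls (r, yaw rel, which) [(np.float64(0.046), np.float64(0.24), -180), (np.float64(0.0461), np.float64(-0.11), -90), (np.float64(0.0459), np.float64(-0.01), 90)]
pair: yaw rel -0.06 mid pallet [14.7  2.1] sep 0.0921
```

View pics/s23.png

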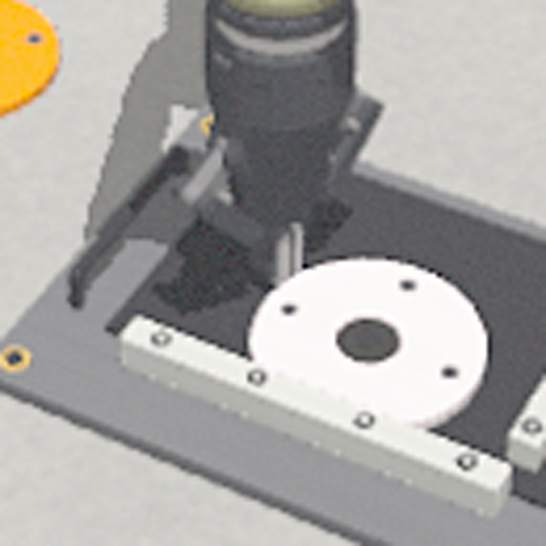

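Emit:
jog_arm(
  rows=[
    [-0.01,-0.0376,-0.1034,0,0],
    [0,-0.0376,-0.1034,0,0],
    [0,-0.0376,-0.1034,0,0],
    [0,-0.0376,-0.1034,0,0],
    [0,-0.0376,-0.1034,0,0],
    [0,-0.0376,-0.1034,0,0],
    [0,-0.0376,-0.1034,0,0],
    [0,0,0,0,0],
  ],
)

```text
time_s: 27.73
ee_pos: [0.5329, 0.0511, -0.0043]
ee_rot: [[0.001, 0.805, -0.594], [0.0, -0.594, -0.805], [-1.0, 0.0, -0.001]]
force: [0.3, -0.2, 0.5]
width: 0.0
```

```bash
python3 look.py s24.png .573 .106 -16.5
```

```text
27.7333 [ 0.5329  0.0511 -0.0043] [ 0.3 -0.2  0.5] q6 0.63
plate world [0.5735 0.107 ] yaw -122.63 | pallet [13.8 25.6] yaw rel -106.18 n 124 rms mm 0.44
finger rel [-40.6 -55.8] r 0.0691 plate-ang 356.5786788834672
tool y [ 0.805 -0.594] z [-0.594 -0.805]
tool pallet mm [ -9.3 -39.4] z-dir pallet deg 250.03
holes: ctr pallet [14.6 25.4] smalls (r, yaw rel, which) [(np.float64(0.0459), np.float64(-89.88), -90), (np.float64(0.0461), np.float64(-180.17), 90), (np.float64(0.0461), np.float64(-90.03), 180)]
pair: yaw rel -135.16 mid pallet [-8.4  2.3] sep 0.0649
```

View pics/s24.png

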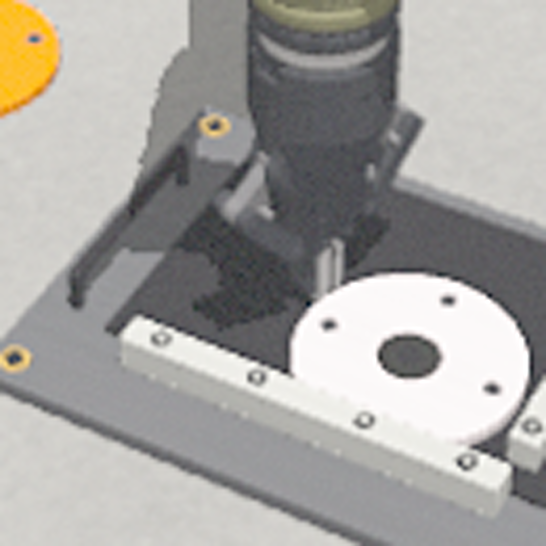

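Emit:
jog_arm(
  rows=[
    [0,-0.0274,-0.075,0,0],
    [0,-0.0274,-0.075,0,0],
    [0,-0.02,-0.055,0,0],
    [0,-0.01,-0.0275,0,0],
    [0,0,0,0,0],
  ],
)

```text
time_s: 28.2
ee_pos: [0.5347, 0.0577, -0.0044]
ee_rot: [[0.0, 0.805, -0.594], [0.0, -0.594, -0.805], [-1.0, -0.0, -0.0]]
force: [-0.3, 0.2, 0.4]
width: 0.0001
```

Emit:
jog_arm(
  rows=[
    [0,-0.006,-0.0165,0,0],
    [0,0,0,0,0],
  ],
)

```text
time_s: 28.37
ee_pos: [0.5348, 0.0581, -0.0044]
ee_rot: [[-0.0, 0.804, -0.594], [0.0, -0.594, -0.804], [-1.0, -0.0, -0.0]]
force: [-0.9, -0.1, 0.2]
width: -0.0002
```

Emit:
jog_arm(
  rows=[
    [0,-0.006,-0.0165,0,0],
    [0,0,0,0,0],
  ],
)

```text
time_s: 28.53
ee_pos: [0.5349, 0.0586, -0.0044]
ee_rot: [[-0.0, 0.804, -0.594], [0.0, -0.594, -0.804], [-1.0, -0.0, 0.0]]
force: [-0.6, -0.8, 0.2]
width: 0.0006
```

Emit:
jog_arm(
  rows=[
    [0,-0.004,-0.011,0,0],
    [0,0,0,0,0],
  ],
)

```text
time_s: 28.7
ee_pos: [0.535, 0.0589, -0.0044]
ee_rot: [[-0.0, 0.804, -0.594], [-0.0, -0.594, -0.804], [-1.0, -0.0, 0.0]]
force: [-0.5, -0.4, -1.0]
width: -0.0002
```

```bash
python3 look.py s25.png .5755 .115 -16.5
```

```text
28.7 [ 0.535   0.0589 -0.0044] [-0.5 -0.4 -1. ] q6 0.65
plate world [0.5753 0.1137] yaw -16.5 | pallet [13.6 32.5] yaw rel -0.05 n 125 rms mm 0.31
finger rel [-40.3 -54.8] r 0.068 plate-ang 250.1739739145539
tool y [ 0.804 -0.594] z [-0.594 -0.804]
tool pallet mm [ -9.5 -31.4] z-dir pallet deg 250.0
holes: ctr pallet [14.7 33.3] smalls (r, yaw rel, which) [(np.float64(0.0462), np.float64(0.01), -180), (np.float64(0.0461), np.float64(-0.16), -90), (np.float64(0.0461), np.float64(0.17), 90)]
pair: yaw rel 0.01 mid pallet [14.5 33.3] sep 0.0922
```

Emit:
jog_arm(
  rows=[
    [0,-0.006,-0.0165,0,0],
    [0,0,0,0,0],
  ],
)

```text
time_s: 28.92
ee_pos: [0.5352, 0.0594, -0.0044]
ee_rot: [[-0.0, 0.804, -0.594], [0.0, -0.594, -0.804], [-1.0, -0.0, -0.0]]
force: [-1.0, 0.5, 0.1]
width: -0.0002
```

Emit:
jog_arm(
  rows=[
    [0,-0.006,-0.0165,0,0],
    [0,0,0,0,0],
  ],
)

```text
time_s: 29.08
ee_pos: [0.5353, 0.06, -0.0044]
ee_rot: [[0.0, 0.804, -0.594], [0.0, -0.594, -0.804], [-1.0, -0.0, -0.0]]
force: [-0.3, -1.4, -0.0]
width: -0.0001
```

Emit:
jog_arm(
  rows=[
    [0,-0.005,-0.013,0,0],
    [0,0,0,0,0],
  ],
)

```text
time_s: 29.25
ee_pos: [0.5353, 0.0602, -0.0044]
ee_rot: [[-0.0, 0.805, -0.594], [-0.0, -0.594, -0.805], [-1.0, -0.0, 0.0]]
force: [-1.5, -2.1, -0.3]
width: 0.0
```

Emit:
jog_arm(
  rows=[
    [0,-0.005,-0.013,0,0],
    [0,0,0,0,0],
  ],
)

```text
time_s: 29.42
ee_pos: [0.5353, 0.0603, -0.0044]
ee_rot: [[-0.001, 0.805, -0.594], [-0.001, -0.594, -0.805], [-1.0, 0.0, 0.001]]
force: [-1.1, -3.7, 0.5]
width: -0.0
```

Emit:
jog_arm(
  rows=[
    [0,-0.005,-0.013,0,0],
    [0,0,0,0,0],
    [0,0,0,0,0],
  ],
)

```text
time_s: 29.67
ee_pos: [0.5353, 0.0605, -0.0044]
ee_rot: [[-0.001, 0.805, -0.594], [-0.001, -0.594, -0.805], [-1.0, 0.0, 0.002]]
force: [-3.0, -5.7, 1.2]
width: -0.0003
```

```bash
python3 look.py s26.png .576 .115 -16.5
```

```text
29.6667 [ 0.5353  0.0605 -0.0044] [-3.  -5.7  1.2] q6 0.65
plate world [0.5756 0.115 ] yaw -16.5 | pallet [13.6 33.9] yaw rel -0.05 n 125 rms mm 0.26
finger rel [-40.3 -54.6] r 0.0678 plate-ang 250.02586130518745
tool y [ 0.805 -0.594] z [-0.594 -0.805]
tool pallet mm [ -9.6 -29.8] z-dir pallet deg 250.01999999999998
holes: ctr pallet [14.6 34.7] smalls (r, yaw rel, which) [(np.float64(0.0462), np.float64(-0.04), 180), (np.float64(0.0462), np.float64(-0.33), -90), (np.float64(0.0459), np.float64(0.15), 90)]
pair: yaw rel -0.09 mid pallet [14.4 34.6] sep 0.0921
```

View pics/s26.png

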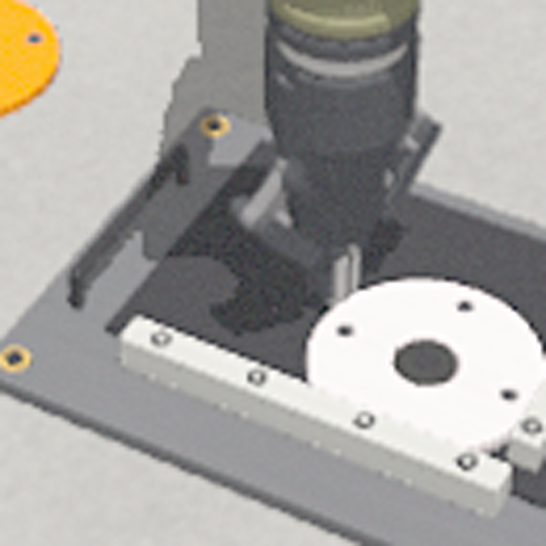

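Emit:
jog_arm(
  rows=[
    [0,0,0.03,0,0],
    [0,0,0.06,0,0],
    [0,0,0.15,0,0],
    [0,0,0.2,0,0],
    [-0.3,0,0,0,0],
    [-0.6,0,0,0,0],
    [-0.9,0,0,0,0],
    [-0.9,0,0,0,0],
  ],
)

```text
time_s: 30.38
ee_pos: [0.527, 0.0505, 0.0773]
ee_rot: [[-0.002, 0.804, -0.594], [0.0, -0.594, -0.804], [-1.0, -0.001, 0.001]]
force: [2.0, -0.3, -0.5]
width: 0.0
```

Emit:
jog_arm(
  rows=[
    [-0.9,0,0.3,0,0],
    [-0.9,0,0.9,0,0],
    [0,0,1,0,0],
    [0,0,1,0,0],
    [0,0,1,0,0],
    [0,0,1,0,0],
    [0,0,0,0,0],
    [0,0,0,0,0],
  ],
)

```text
time_s: 31.05
ee_pos: [0.4348, -0.0758, 0.1314]
ee_rot: [[0.002, 0.803, -0.596], [0.0, -0.596, -0.803], [-1.0, 0.001, -0.001]]
force: [-0.1, -0.3, 0.0]
width: 0.0002
```

```bash
python3 look.py s27.png .576 .115 -16.5
python3 - <<'E'
from h import *
f=vision.grab_frame("top"); cv2.imwrite("pics/t27.png",f["image"][:,:,::-1])
for n,box in (("top",(210,160,365,290)),("scene",(262,236,460,370))):
    f=vision.grab_frame(n)
    for c,a in rings(f,box): print(n,c.round(2),a,plane(f,[c],.012).round(4))
f=vision.grab_frame("scene"); cv2.imwrite("pics/sc27.png",f["image"][:,:,::-1])
E
```

```text
31.05 [ 0.4348 -0.0758  0.1314] [-0.1 -0.3  0. ] q6 0.34
plate world [0.5756 0.115 ] yaw -16.5 | pallet [13.5 33.9] yaw rel -0.05 n 128 rms mm 0.23
finger rel [-140.7 -190.8] r 0.2371 plate-ang 250.08568814228644
tool y [ 0.803 -0.596] z [-0.596 -0.803]
tool pallet mm [ -67.5 -188.9] z-dir pallet deg 249.84
holes: ctr pallet [14.5 34.5] smalls (r, yaw rel, which) [(np.float64(0.0462), np.float64(-0.42), 180), (np.float64(0.0459), np.float64(-0.29), -90), (np.float64(0.046), np.float64(-0.08), 90), (np.float64(0.0517), np.float64(80.21), -90)]
pair: yaw rel 42.85 mid pallet [40.  53.1] sep 0.0747
top [245.5  173.71] 56 [[0.6986 0.2054]]
top [351.7  204.38] 56 [[ 0.6105 -0.0906]]
top [221.72 244.62] 58 [[0.4973 0.2654]]
top [331.2  274.93] 30 [[ 0.4147 -0.034 ]]
scene [269.35 239.11] 179 [[ 0.4143 -0.1602]]
scene [320.84 244.56] 61 [[ 0.4071 -0.0335]]
scene [443.69 288.92] 74 [[0.4944 0.2639]]
scene [273.09 299.96] 78 [[ 0.6089 -0.0928]]
scene [405.9  355.42] 89 [[0.6964 0.2052]]
```

View pics/s27.png

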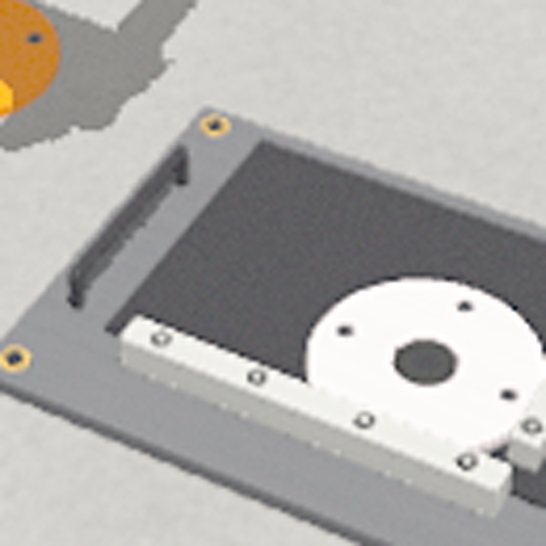

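View pics/t27.png

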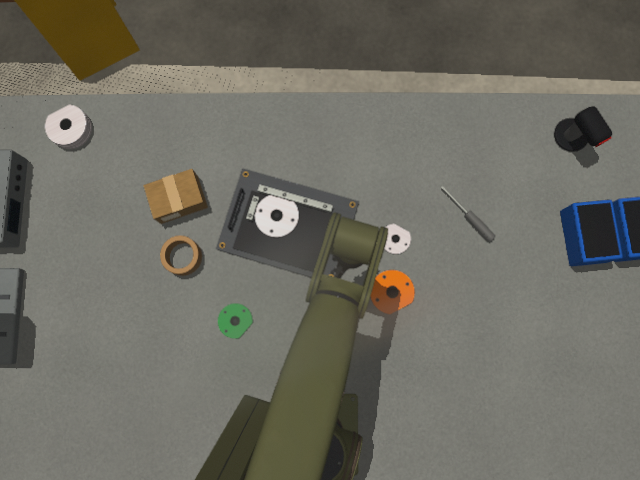

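View pics/sc27.png

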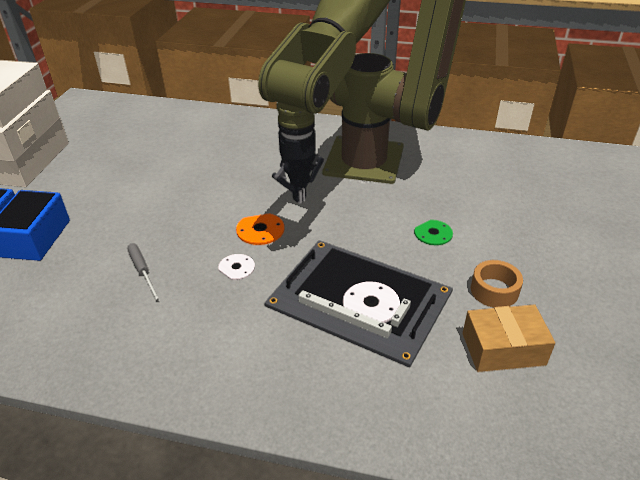

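```bash
sed -i 's/\.03<d<\.055/.04<d<.0495/' h.py
python3 - <<'E'
from h import *
for i in range(5):
    f=vision.grab_frame("scene"); hole_fit(f,(.5765,.1147,PY))
print("expected at home: 15,35")
f=vision.grab_frame("top"); hole_fit(f,(.5765,.1147,PY))
a=f["image"][160:290,210:370,::-1]; cv2.imwrite("pics/t28.png",cv2.resize(a,None,fx=4.5,fy=4.5,interpolation=cv2.INTER_CUBIC))
E
```

```text
holes: ctr pallet [14.6 34.5] smalls (r, yaw rel, which) [(np.float64(0.0462), np.float64(-0.42), 180), (np.float64(0.0459), np.float64(-0.34), -90), (np.float64(0.046), np.float64(-0.06), 90)]
pair: yaw rel -0.2 mid pallet [14.4 34.5] sep 0.0919
holes: ctr pallet [14.5 34.5] smalls (r, yaw rel, which) [(np.float64(0.0462), np.float64(-0.45), 180), (np.float64(0.0459), np.float64(-0.28), -90), (np.float64(0.046), np.float64(-0.09), 90)]
pair: yaw rel -0.19 mid pallet [14.5 34.5] sep 0.0919
holes: ctr pallet [14.5 34.5] smalls (r, yaw rel, which) [(np.float64(0.0461), np.float64(-0.39), 180), (np.float64(0.0459), np.float64(-0.29), -90), (np.float64(0.046), np.float64(-0.11), 90)]
pair: yaw rel -0.2 mid pallet [14.5 34.5] sep 0.0919
holes: ctr pallet [14.5 34.5] smalls (r, yaw rel, which) [(np.float64(0.0462), np.float64(-0.4), 180), (np.float64(0.0459), np.float64(-0.29), -90), (np.float64(0.046), np.float64(-0.07), 90)]
pair: yaw rel -0.18 mid pallet [14.5 34.5] sep 0.0919
holes: ctr pallet [14.5 34.5] smalls (r, yaw rel, which) [(np.float64(0.0462), np.float64(-0.4), 180), (np.float64(0.0459), np.float64(-0.31), -90), (np.float64(0.046), np.float64(-0.08), 90)]
pair: yaw rel -0.19 mid pallet [14.5 34.5] sep 0.0919
expected at home: 15,35
holes: ctr pallet [15.4 35.9] smalls (r, yaw rel, which) [(np.float64(0.0461), np.float64(-0.28), 90), (np.float64(0.0458), np.float64(-0.39), -90), (np.float64(0.0459), np.float64(-0.31), 180)]
pair: yaw rel -0.33 mid pallet [15.4 36. ] sep 0.0919
```

View pics/t28.png

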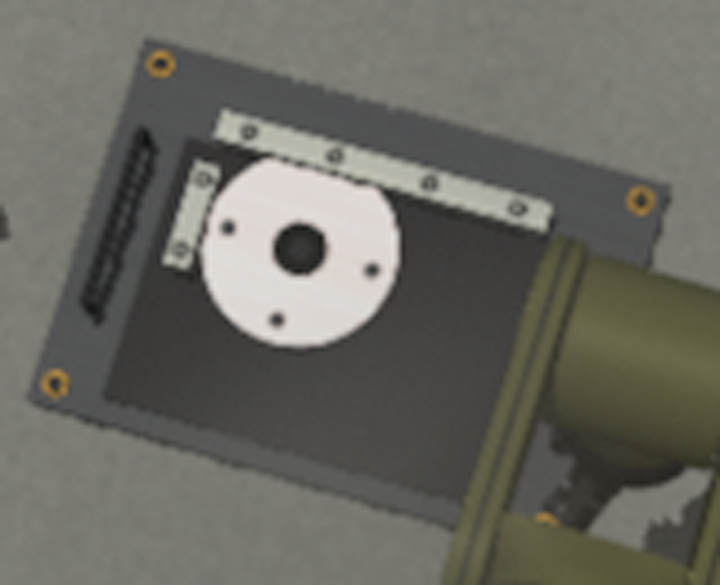

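```bash
python3 -c "
from station import r,status
print(status.sense()['time_s']); print(r.close_job())"
```

```text
31.6
the job is handed in; nothing more can be done
None
```

I turned the plate clockwise by about 99° with the closed fingertip. I then pressed its flat home on the bar and pushed it along the bar to the end stop. The job was handed in at 31.6 s, and no verdict was reported.

**Forces:**

| Step | Force (N) |
|---|---|
| Turning the plate, pressing down | 4–7 |
| Pressing home on the bar, held about 0.7 s | about 8–9 |
| Against the end stop | about 6.5 |

These are the readings I took; nothing went above 9 N.

**Last checks, after backing clear:**
- **Position:** the scene camera puts the plate centre at pallet (14.5, 34.5) mm, against (15, 35). The top camera gave (15.4, 35.9), or about (14.4, 34.9) once corrected for its own offset on the pallet.
- **Flat:** its angle to the bar reads about -0.2° in the scene camera and -0.3° in the top one.
- **Surroundings:** the pallet rings I could see clearly have not moved, and the bystanders look undisturbed in both cameras.

**Disagreements:**
- **Fingertip height:** the real fingertip sat about 31 mm higher than `r.tip_extent` says. I saw this in the pictures, confirmed it by touch, and worked from the touch height.
- **Plate edge fit:** near the bar my outline fit was misled by the bar hiding the flat, so there I used the plate's holes instead.
- **After release:** the centre reads about 0.2 mm less, and the angle about 0.1° different, than while pressed. This could be measurement noise or a tiny release from the stop, and I did not press it again.

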